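# Swing out the headset hook and hang up the operator's headset

### The arm

A 6-joint arm with a two-finger parallel gripper is mounted at the origin on the work surface. World frame = base frame: x ahead of the robot, y to its left, z up, the work surface at z = 0. Lengths are in mm, angles in degrees, forces in N, time in s.
With the tool pointing down it reaches from about 350 to 850 mm from the base axis. Payload 8.1 kg.
Tool frame: the origin (TCP) lies at the very end of the fingers, on their centre line; the grasp point (between the pads) lies 19 mm behind it (pinch_z is the z of the grasp point in the tool frame, in mm); z points along the fingers, y is the direction in which the jaws open and shut (so a half turn about z gives the same grasp; the last joint's range is limited). The gripper opens to 85 mm and grips with 20 to 120 N. Pads are 22 mm wide; open, the fingers measure 114 mm over their backs; the gripper's body (76 mm by 85 mm) begins 54 mm behind the grasp point. The pads swing forward as they close: fully open they stand 13 mm farther back than shut.
Start: joints at [71.54, 7.471, 85.268, -0, 87.261, -4.893], TCP at [140.733, 583.266, 231.292] pointing down, gripper open.
Joint ranges: [-169.43, 169.43], [-51.17, 129.36], [1.28, 143.12], [-76.62, 256.62], [0, 156.53], [-152.29, 152.29]. Speed limits (degrees/s): [136.94, 136.94, 159.86, 180, 180, 180].

### API

Orientations are given as [roll, pitch, yaw] about the fixed x, y, z axes, in that order (R = Rz(yaw) Ry(pitch) Rx(roll)).
In Python, from bench import * gives the robot as it stands.
- The arm moves only by the shell command python3 -m creep 'ROWS' [FORCE]. ROWS is a JSON object of lists of equal length, an entry for each row: "translation": the shift along the tool's x, y, z in mm, a list of three; "rotation": the turn, a rotation vector about the tool's x, y, z in rad, a list of three; "claw": the finger opening in mm, from 0 to 85.4. In form: {"translation": [[dx, dy, dz], ...], "rotation": [[ax, ay, az], ...], "claw": [claw, ...]}. A call has 1 to 10 rows; each row shifts and turns the commanded pose from where the row before left it, along the tool's axes as they then stand; what a row does not reach is not made up. A row lasts 1/10 s, in which the tool goes at most 50 mm and 8.59 degrees, less where a joint would pass 70% of its speed; a pose out of reach is approached as far as the arm can. A call is refused whole if a number of a shift passes 50 or a number of a turn 0.15, either way. A call with a gripper value outside its range is refused whole. The fingers move at their own pace and stop on an object; FORCE is the grip in N (left out, the last holds). Time passes only in rows, so rows that do not move let the fingers close. It gives the time, the measured TCP pose, the force and the opening at its end, in the units of the state.
- sense(): the state, without advancing time (a new reading comes with each control period).
- snapshot(name): name is "scene" or "top" or "wrist"; returns a dict with "frame" (480x640x3 uint8, red, green, blue), "intrinsics" (3x3 intrinsics, pixels), "extrinsics" (4x4, takes a point from camera to world coordinates). Camera axes: x right, y up, looking along -z (the intrinsics and any distortion apply to the point x, -y, -z); pixel columns grow to the right and rows downward; lengths in mm; the calibration is good to about 2 mm. A picture is of the moment at which its call begins. There is no depth.
- hand_in(): hands the job in, once; it reports no verdict.
The state is a dict: "time": time; "joint_pos": joint angles; "qd": joint speeds; "joint_efforts": joint torques, N m; "tool_pos": TCP position; "tcp_rot": TCP orientation; "ft_force": force on the tool from outside, world axes, zero at the start; "wrist_torque": the same for the moment, N m; "finger_gap": finger opening in mm.
Only numpy, scipy, OpenCV 4.12 (cv2) and the standard library are available. Lean on these libraries where they do the work, as an engineer would, in place of code of your own. Each camera call takes 0.05 s, during which the arm holds its last target.

### The job

First swing the folded hook on the end panel of the shelf riser fully out, so that it stands square to the panel. Then lift the headset off the loudspeaker and hang it by the middle of its headband on the hook, between the panel and the upturned peg, with the microphone boom pointing away from the panel; lower the band onto the arm until it rests there before you let go, so that it hangs about level. Leave the loudspeaker, the handheld radio and the small parts on the desk where they are.

Things in the scene. Friction and masses are not known exactly. Their poses are not given: they have to be found in the camera images.
- riser: Fixed birch plywood shelf riser on the desk to the robot's left, 340 mm deep (x), 509 mm long (y), 230 mm high. Origin: on the desk at the middle of the outer face of its right end panel. That face is this frame's plane y = 0, looks to -y and reaches 170 mm either way along x. A fixed transceiver, 95 mm high, stands on top from 200 mm behind the face on.
- hook (a joint): Swing angle (rad) of the flat steel hook on the riser's end panel about its upright hinge pin: 0 folded along the panel with the free end towards the riser's -x, 1.571 fully out at its stop, pointing along the riser's -y. Opens counter-clockwise seen from above; takes about 1 N at the peg and stays where it is left.
- hook_pin (a point): On the hinge pin's axis, level with the saddle: 185 mm above the desk, 22 mm out from the panel face, riser x = 50 mm. A fixed knuckle of 7 mm radius rises 9 mm above it. The arm below it is a bar 10 mm thick and 18 mm high with a 22 mm wide padded saddle on top, 115 mm from pin to peg centre. Axes turn with the arm: -x points from pin to peg, z up.
- hook_seat (a point): Middle of the hook's padded saddle, on its flat top, 62 mm from the pin: here things hang. The saddle is 84 mm long and 22 mm wide. Axes as for hook_pin.
- hook_peg (a point): Centre of the top of the round black upturned peg at the arm's free end: 12 mm diameter, standing 35 mm above the saddle (top 220 mm above the desk). A good place to pinch from above.
- headset: Rigid headset, 0.22 to 0.37 kg, at the start astride the loudspeaker. Origin: underside of the headband at its middle, the point to rest on the hook; 25 mm of free space below it at the start. z up, y from cup to cup, -x the front, where the boom points. Band: arch of 76 mm inner radius in the y-z plane, 8 mm thick, 30 mm wide (x), with flat edges. Held at its very middle, fingers meet the hook.
- mic_tip (a point): Tip of the headset's microphone boom, on the -y cup: x = -101, y = -78, z = -133 mm in the headset's frame (the foam there has 8 mm radius). The boom is a thin bar from the middle of the -y cup's outer face (y = -98 mm) to this tip.
- speaker: Grey box-shaped extension loudspeaker, 140 mm deep (x), 114 mm wide (y), 132 mm high, 2.2 kg, loose. Origin: centre of its underside.
- handheld: Black handheld radio standing in its desk charger, loose and easily tipped. Charger 70 x 78 mm, 34 mm high; radio 36 x 58 mm, up to 139 mm high (knob to 151 mm); rubber-duck antenna of 17 mm diameter up to 250 mm high. Origin: centre of its underside.
- antenna_tip (a point): Top of the handheld radio's upright antenna, 250 mm above the desk, 18 mm to +y of the handheld's origin in its own frame.
- adapter: Silver coaxial adapter lying on the desk, 66 mm long (x), 18 mm thick. Origin: centre of its underside.
- fuse_holder: Yellow plastic fuse holder, 110 mm long over its ends (x), 30 mm wide, 28 mm high. Origin: centre of its underside.
- board: Green circuit board with parts on it, 100 x 70 mm (x, y), 18 mm high overall. Origin: centre of its underside.
- tool_strip (a point): Middle of the magnetic strip on the riser's end panel (riser x = -120, z = 125 mm), which holds a nut driver and a stubby screwdriver. All fixed; together they take up x = -165 to -77 mm of the panel, stand out 43 mm from its face and reach 164 mm above the desk.
- headset_right_cup (a point): Centre of the outer face of the headset's ear cup without the boom (y = 95, z = -113 mm in the headset's frame). Both cups are round, 74 mm diameter about an axis along y, and fill |y| = 61 to 97 mm; their lowest point is 150 mm below the headset's origin. The loudspeaker stands between them with 4 mm to spare each side.

How it is judged:
By the outcome, as a careful person would: the job done as asked, in the order asked, and still so for the second after the job is handed in, with the robot touching nothing.
It also fails if it takes over 72 s, if anything falls off the work surface, if the arm or the gripper's body presses on something with over 40 N, if the wrist force passes 120 N, or if a joint passes its speed limit or range.

## Working session

There is one attempt and no reset: what is moved stays moved. The work goes in short steps, Python scripts to look and compute and a shell command to move; the robot and the scene stay as the last step left them, time stands still between calls to the robot, and variables do not carry over. Pictures are saved under pics/ and viewed, and the job is handed in when it is done.

```bash
mkdir -p pics; ls; python3 - <<'E'
from bench import *
import cv2
s=sense(); print(s)
for n in("scene","top","wrist"):
    d=snapshot(n); cv2.imwrite(f"pics/{n}0.png",d["frame"][:,:,::-1]); print(n,d["intrinsics"],d["extrinsics"].round(4) if hasattr(d["extrinsics"],'round') else d["extrinsics"],[k for k in d])
    import pickle; pickle.dump(d,open(f"{n}0.pkl","wb"))
E
```

```text
pics
{'time': 0.0, 'joint_pos': array([ 7.15384095e+01,  7.51549615e+00,  8.53290875e+01,  5.45094277e-04,
        8.72626237e+01, -4.89361516e+00]), 'qd': array([ 0.06614241,  0.03599845, -0.07326978,  0.00971451, -0.09007564,
        0.03101763]), 'joint_efforts': array([-8.50374704e-05, -5.69383764e+01, -5.00562358e+01,  1.34431484e-04,
        1.41524523e-02,  6.50321653e-06]), 'tool_pos': array([140.56362198, 582.73221635, 230.24223788]), 'tcp_rot': array([-1.79893230e+02, -9.68784781e-03,  1.66431989e+02]), 'ft_force': array([ 0.18937658, -0.40017591, -0.22083689]), 'wrist_torque': array([-0.01131569,  0.00781708, -0.06736503]), 'finger_gap': 85.42969491596111}
scene [[584.58149737   0.         323.56320802]
 [  0.         584.58149737 249.8250357 ]
 [  0.           0.           1.        ]] [[ 6.694000e-01 -5.887000e-01  4.531000e-01  9.524041e+02]
 [ 7.428000e-01  5.221000e-01 -4.192000e-01 -4.687499e+02]
 [ 1.020000e-02  6.172000e-01  7.868000e-01  9.712031e+02]
 [ 0.000000e+00  0.000000e+00  0.000000e+00  1.000000e+00]] ['frame', 'intrinsics', 'extrinsics']
top [[460.49172441   0.         322.10169851]
 [  0.         460.49172441 237.2833268 ]
 [  0.           0.           1.        ]] [[-1.980000e-02  9.876000e-01 -1.556000e-01  3.697927e+02]
 [-9.997000e-01 -1.780000e-02  1.410000e-02 -3.781310e+01]
 [ 1.120000e-02  1.558000e-01  9.877000e-01  1.022722e+03]
 [ 0.000000e+00  0.000000e+00  0.000000e+00  1.000000e+00]] ['frame', 'intrinsics', 'extrinsics']
wrist [[370.3979118    0.         317.4150705 ]
 [  0.         370.3979118  236.69906484]
 [  0.           0.           1.        ]] [[ 2.343000e-01 -9.205000e-01 -3.126000e-01  6.080620e+01]
 [ 9.722000e-01  2.211000e-01  7.770000e-02  6.021001e+02]
 [-2.400000e-03 -3.221000e-01  9.467000e-01  3.729427e+02]
 [ 0.000000e+00  0.000000e+00  0.000000e+00  1.000000e+00]] ['frame', 'intrinsics', 'extrinsics']
```

View pics/scene0.png

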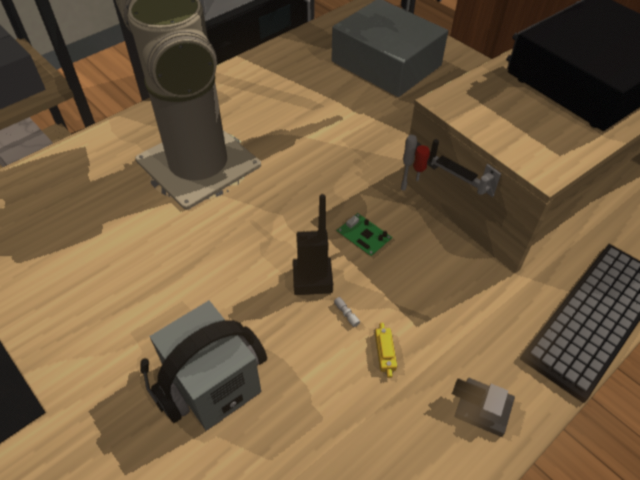

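View pics/top0.png

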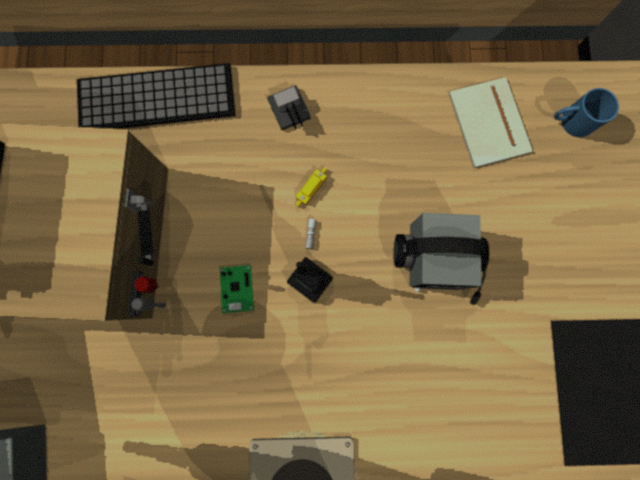

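View pics/wrist0.png

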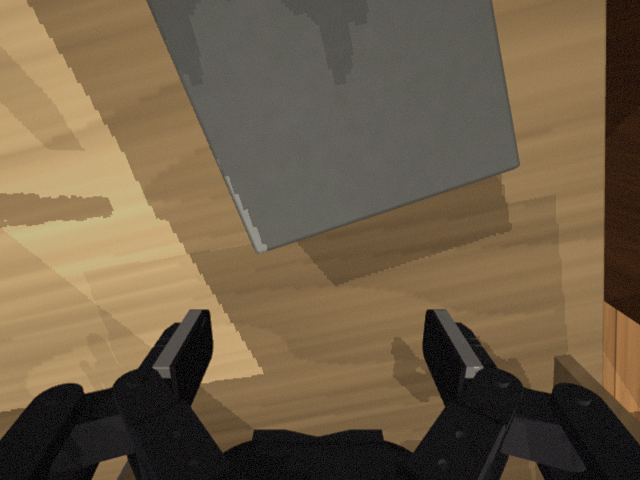

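The scene view shows the riser's panel with the folded hook at about (465,172), pivot near (487,182). The headset on the loudspeaker is at about (210,350), and the handheld stands between them. The top view agrees: hook at (140,225), headset at (440,245). The wrist camera sees only a grey box behind the robot's left side. Next I enlarge the crops.

```bash
cat > h.py <<'E'
import numpy as np, cv2, pickle
from scipy.spatial.transform import Rotation as R
from scipy.optimize import least_squares
def load(n): return pickle.load(open(n+".pkl","rb"))
def proj(d,P):
    K,E=np.array(d["intrinsics"]),np.array(d["extrinsics"])
    P=np.atleast_2d(P); c=(P-E[:3,3])@E[:3,:3]
    c=c*[1,-1,-1]; p=c@K.T; return p[:,:2]/p[:,2:]
def ray(d,uv):
    K,E=np.array(d["intrinsics"]),np.array(d["extrinsics"])
    v=np.linalg.solve(K,[uv[0],uv[1],1])*[1,-1,-1]; v=E[:3,:3]@v; return E[:3,3],v/np.linalg.norm(v)
def plane(d,uv,z):
    o,v=ray(d,uv); return o+v*(z-o[2])/v[2]
def tri(*obs):
    A=np.zeros((3,3));b=np.zeros(3);rs=[ray(d,uv) for d,uv in obs]
    for o,v in rs:
        M=np.eye(3)-np.outer(v,v);A+=M;b+=M@o
    X=np.linalg.solve(A,b); return X,[np.linalg.norm((np.eye(3)-np.outer(v,v))@(X-o)).round(1) for o,v in rs]
def crop(n,x0,y0,x1,y1,f,out):
    d=load(n);im=d["frame"][y0:y1,x0:x1,::-1]
    im=cv2.resize(im,None,fx=f,fy=f,interpolation=cv2.INTER_CUBIC)
    im=cv2.convertScaleAbs(im,alpha=1.5,beta=15)
    for x in range((x0+9)//10*10,x1,10):
        cv2.line(im,((x-x0)*f,0),((x-x0)*f,6),(0,255,0),1)
        if x%20==0: cv2.putText(im,str(x),((x-x0)*f,16),0,.4,(0,255,0),1)
    for y in range((y0+9)//10*10,y1,10):
        cv2.line(im,(0,(y-y0)*f),(6,(y-y0)*f),(0,255,0),1)
        if y%20==0: cv2.putText(im,str(y),(8,(y-y0)*f+4),0,.4,(0,255,0),1)
    cv2.imwrite("pics/"+out,im)
E
python3 - <<'E'
from h import *
crop("scene0",390,70,550,190+10,5,"s_hook.png") if 0 else crop("scene0",390,80,560,210,4,"s_hook.png")
crop("top0",90,120,230,330,3,"t_hook.png") if 0 else crop("top0",95,120,215,330,2*1+1,"t_hook.png")
crop("scene0",130,290,280,430,5-1,"s_head.png")
crop("top0",380,190,510,320,4,"t_head.png")
E
```

```text
(no output)
```

View pics/s_hook.png

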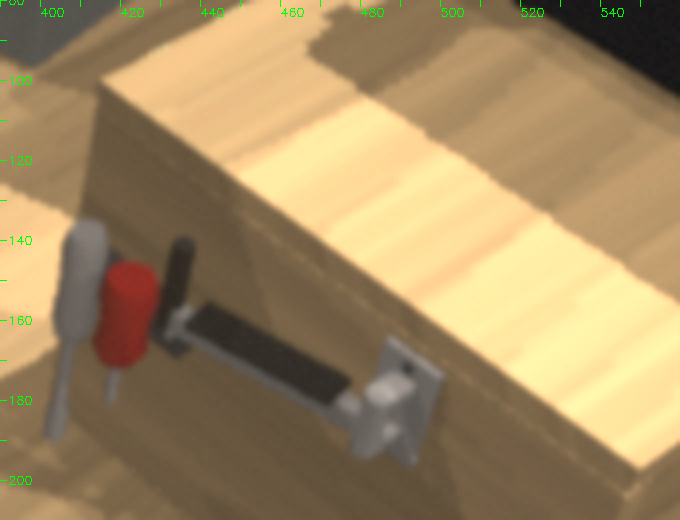

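View pics/t_hook.png

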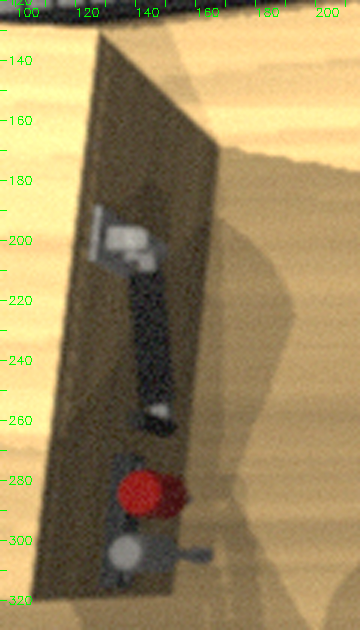

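View pics/s_head.png

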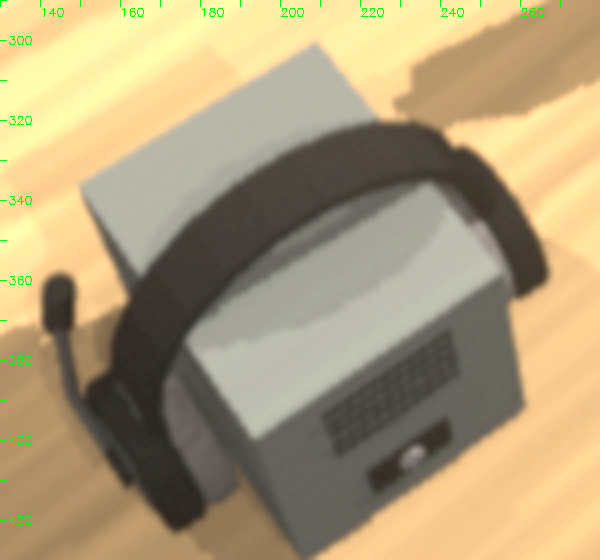

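View pics/t_head.png

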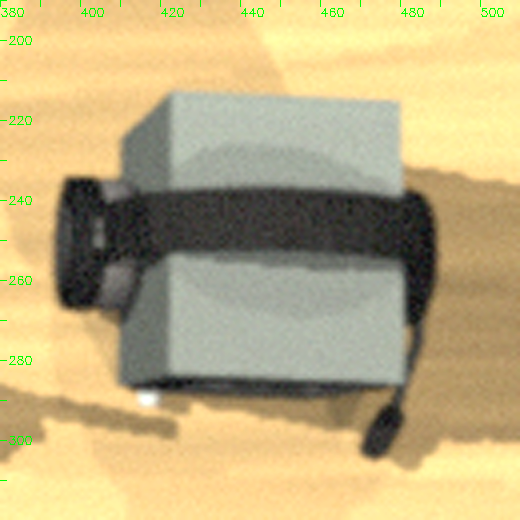

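```bash
cat > fit.py <<'E'
from h import *
s,t=load("scene0"),load("top0")
def Tf(p,P):
    c,q=np.cos(p[2]),np.sin(p[2]);P=np.atleast_2d(P)
    return np.c_[p[0]+c*P[:,0]-q*P[:,1],p[1]+q*P[:,0]+c*P[:,1],P[:,2]+(p[3] if len(p)>3 else 0)]
# riser: local pt -> (cam, pixel)
ob=[(s,(415.5,99.5),(-170,0,230)),(s,(547,197),(170,0,230)),(t,(128,132),(170,0,230)),(t,(106,319),(-170,0,230)),(t,(168,168),(170,0,0))]
def f(p): return np.concatenate([proj(d,Tf(p,P))[0]-uv for d,uv,P in ob])
r=least_squares(f,[400,480,0.0]);print("riser",r.x,np.degrees(r.x[2]),r.fun.round(1))
rz=least_squares(f,[400,480,0.0,0]);print("riser free z",rz.x,rz.fun.round(1))
rp=r.x
for nm,P in [("pin",(50,-22,185)),("pintop",(50,-22,194)),("peg0",(50-115,-22,220)),("pegbase0",(50-115,-22,185)),("tool",(-120,0,125))]:
    print(nm,Tf(rp,P).round(1)[0],"scene",proj(s,Tf(rp,P)).round(1)[0],"top",proj(t,Tf(rp,P)).round(1)[0])
# speaker
W=57;D=70;H=132
# front (grille) = scene lower right side
ob2=[(s,(151,336),(-D,-W,H)),(s,(210,301),(-D,W,H)),(s,(253,358),(D,W,H)),(s,(194,439),None)]
ob2=[(t,(420,213)),(t,(477,215)),(t,(478,286)),(t,(421,284)),(s,(151,336)),(s,(209,301)),(s,(253,358)),(s,(194,399))]
for d,uv in ob2: print("spk",plane(d,uv,132).round(1))
E
python3 fit.py
```

```text
riser [ 5.28508065e+02  3.08484549e+02 -7.05290030e-02] -4.04101420252203 [-2.3  0.1  0.6  0.2  0.  -2.9 -1.5  1.7  0.6  0. ]
riser free z [ 5.28476263e+02  3.10183820e+02 -7.03924689e-02 -3.30093317e+00] [-2.   1.1  0.6  1.  -0.2 -2.1 -1.6  1.7  0.3  0.5]
pin [576.8 283.  185. ] scene [481.9 181.9] top [142.1 200.5]
pintop [576.8 283.  194. ] scene [483.  178.5] top [140.3 199.4]
peg0 [462.1 291.1 220. ] scene [441.6 135.3] top [127.2 260.1]
pegbase0 [462.1 291.1 185. ] scene [438.7 148.9] top [135.1 262.1]
tool [408.8 316.9 125. ] scene [423.  151.9] top [132.5 293.1]
spk [ 555.3 -245.3  132. ]
spk [ 549.3 -358.2  132. ]
spk [ 409.3 -350.1  132. ]
spk [ 415.3 -239.8  132. ]
spk [ 415.1 -351.6  132. ]
spk [ 421.9 -241.8  132. ]
spk [ 557.1 -252.1  132. ]
spk [ 552.3 -361.2  132. ]
```

```bash
cat >> fit.py <<'E'
print('----')
for a in range(0,31,5):
    th=np.radians(a);c=np.array([50-115*np.cos(th),-22-115*np.sin(th),0])
    o=[Tf(rp,c+[0,0,z]) for z in (220,185)]
    print(a,o[0].round(1),"scene",[proj(s,q).round(1)[0] for q in o],"top",[proj(t,q).round(1)[0] for q in o])
E
python3 fit.py | sed -n '/----/,$p'
python3 -c "
from h import *
crop('top0',120,185,180,275,8,'t_hook2.png')"
```

```text
----
0 [[462.1 291.1 220. ]] scene [array([441.6, 135.3]), array([438.7, 148.9])] top [array([127.2, 260.1]), array([135.1, 262.1])]
5 [[461.8 281.1 220. ]] scene [array([438.1, 137.5]), array([435.2, 151.1])] top [array([133. , 260.1]), array([140.6, 262.2])]
10 [[462.5 271.1 220. ]] scene [array([434.9, 140. ]), array([432.1, 153.6])] top [array([138.8, 259.7]), array([146.1, 261.8])]
15 [[463.9 261.2 220. ]] scene [array([432. , 142.7]), array([429.3, 156.3])] top [array([144.6, 258.7]), array([151.7, 260.8])]
20 [[466.3 251.4 220. ]] scene [array([429.6, 145.6]), array([426.8, 159.2])] top [array([150.2, 257.3]), array([157.1, 259.5])]
25 [[469.4 241.9 220. ]] scene [array([427.5, 148.7]), array([424.8, 162.2])] top [array([155.8, 255.4]), array([162.4, 257.6])]
30 [[473.4 232.7 220. ]] scene [array([425.8, 151.9]), array([423.1, 165.5])] top [array([161.1, 253. ]), array([167.6, 255.4])]
```

View pics/t_hook2.png

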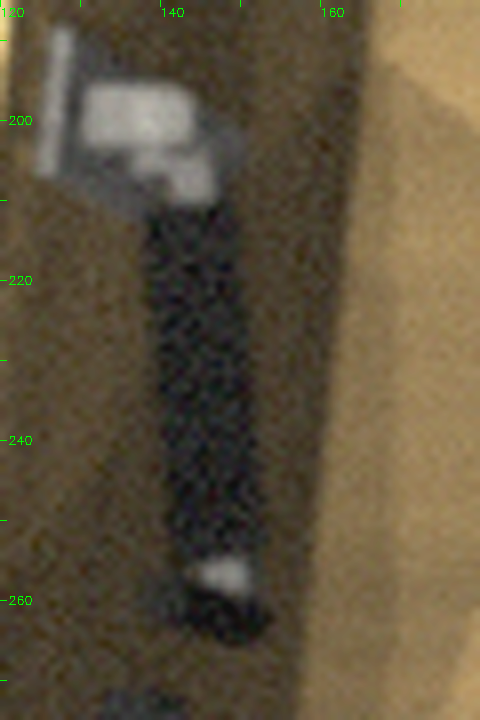

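The hook is not quite folded: it stands about 11° out in both views. Peg top is at scene (435,140) and top (141,260). Next I move above the peg, clear of the riser, and look with the wrist camera.

```bash
cat > go.py <<'E'
import sys
from h import *
from bench import *
def go(x,y,z,yaw=None):
    s=sense();p=np.array(s["tool_pos"]);Rm=R.from_euler('xyz',s["tcp_rot"],degrees=True)
    d=Rm.inv().apply(np.array([x,y,z])-p)
    print("t",round(s["time"],2),"tcp",p.round(1),"rot",s["tcp_rot"].round(2),"gap",round(s["finger_gap"],1),"F",s["ft_force"].round(1))
    print("tool shift now",d.round(1))
    T=R.from_euler('xyz',[180,0,s["tcp_rot"][2] if yaw is None else yaw],degrees=True)
    rv=(Rm.inv()*T).as_rotvec();print("rotvec",rv.round(4),"then shift in new axes",T.inv().apply(np.array([x,y,z])-p).round(1))
if __name__=="__main__": go(*map(float,sys.argv[1:]))
E
python3 -m creep '{"translation":[[0,0,-40],[0,0,-40],[0,0,-30]],"rotation":[[0,0,0],[0,0,0],[0,0,0]],"claw":[85,85,85]}' 30; python3 go.py 462 270 330 86
```

```text
time: 0.45
tool_pos: [140.8, 583.4, 343.6]
tcp_rot: [179.9, 0.0, 166.4]
ft_force: [0.2, 1.3, 0.2]
finger_gap: 85.0
t 0.45 tcp [140.8 583.4 343.6] rot [1.7993e+02 1.0000e-02 1.6643e+02] gap 85.0 F [0.2 1.3 0.2]
tool shift now [-385.8 -229.3   13.3]
rotvec [ 1.1000e-03 -8.0000e-04  1.4038e+00] then shift in new axes [-290.2  342.3   13.6]
```

```bash
python3 -m creep '{"translation":[[-38,-23,1],[-38,-23,1],[-38,-23,1],[-38,-23,1],[-38,-23,1],[-38,-23,1],[-38,-23,1],[-38,-23,1],[-38,-23,1],[-38,-23,1]],"rotation":[[0,0,0],[0,0,0],[0,0,0],[0,0,0],[0,0,0],[0,0,0],[0,0,0],[0,0,0],[0,0,0],[0,0,0]],"claw":[85,85,85,85,85,85,85,85,85,85]}'; python3 -m creep '{"translation":[[0,0,0],[0,0,0],[0,0,0],[0,0,0],[0,0,0],[0,0,0],[0,0,0],[0,0,0],[0,0,0],[0,0,0]],"rotation":[[0,0,0.14],[0,0,0.14],[0,0,0.14],[0,0,0.14],[0,0,0.14],[0,0,0.14],[0,0,0.14],[0,0,0.14],[0,0,0.14],[0,0,0.14]],"claw":[85,85,85,85,85,85,85,85,85,85]}'; python3 go.py 462 270 330 86
cat > snap.py <<'E'
import sys,pickle
from h import *
from bench import *
for a in sys.argv[2:]:
    d=snapshot(a);pickle.dump(d,open(a+sys.argv[1]+".pkl","wb"));cv2.imwrite(f"pics/{a}{sys.argv[1]}.png",d["frame"][:,:,::-1])
E
python3 snap.py 1 wrist top
```

```text
time: 1.45
tool_pos: [457.1, 269.0, 331.0]
tcp_rot: [-180.0, -0.0, 166.4]
ft_force: [1.0, 0.5, -0.3]
finger_gap: 85.0
time: 2.45
tool_pos: [456.0, 270.5, 330.9]
tcp_rot: [-180.0, 0.0, 85.9]
ft_force: [0.0, -0.5, -0.4]
finger_gap: 85.1
t 2.45 tcp [456.  270.5 330.9] rot [-1.7997e+02  2.0000e-02  8.5890e+01] gap 85.1 F [ 0.  -0.5 -0.4]
tool shift now [-0.   6.   0.9]
rotvec [-0.0006  0.0003 -0.0019] then shift in new axes [-0.   6.   0.9]
```

View pics/wrist1.png

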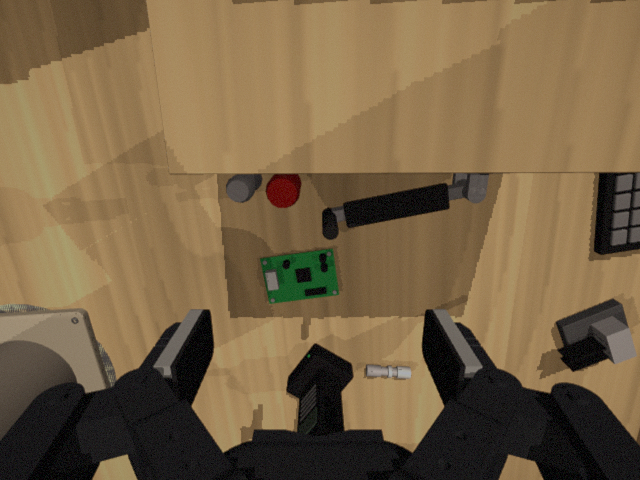

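View pics/top1.png

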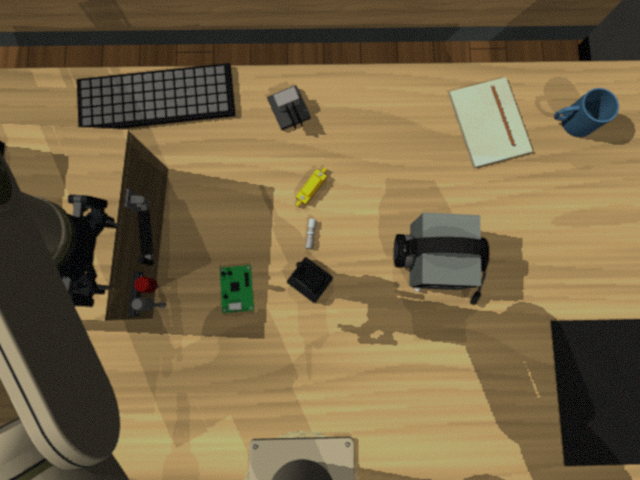

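```bash
cat >fit2.py <<'E'
from fit import *
print('=====')
w=load("wrist1")
print(proj(t,[456,270.5,331]),w["extrinsics"])
print("riser corners in wrist",[proj(w,Tf(rp,P))[0].round(1) for P in [(-170,0,230),(170,0,230),(-170,0,0),(170,0,0)]])
for a in (0,5,10,12,15):
    th=np.radians(a);c=np.array([50-115*np.cos(th),-22-115*np.sin(th),0])
    print(a,[proj(w,Tf(rp,c+[0,0,z])).round(1)[0] for z in (220,185)])
print("pin",proj(w,Tf(rp,(50,-22,194))))
crop("wrist1",300,150,500,250,4,"w1.png")
E
python3 fit2.py | sed -n '/====/,$p'
```

```text
=====
[[110.79801835 255.98957883]] [[ 9.97442777e-01  6.72736551e-02  2.41280182e-02  4.63030104e+02]
 [-7.14616224e-02  9.43827109e-01  3.22619938e-01  3.53004976e+02]
 [-1.06885525e-03 -3.23519155e-01  9.46221018e-01  4.73481069e+02]
 [ 0.00000000e+00  0.00000000e+00  0.00000000e+00  1.00000000e+00]]
riser corners in wrist [array([163.3, 174.2]), array([681.4, 173.8]), array([236.3, 143.9]), array([509.6, 143.7])]
0 [array([322.8, 203.1]), array([322.2, 192.6])]
5 [array([323.4, 216.9]), array([322.8, 205. ])]
10 [array([325.1, 230.2]), array([324.3, 216.9])]
12 [array([326.2, 235.4]), array([325.2, 221.6])]
15 [array([328. , 243.1]), array([326.9, 228.5])]
pin [[472.21722311 194.98548661]]
```

View pics/w1.png

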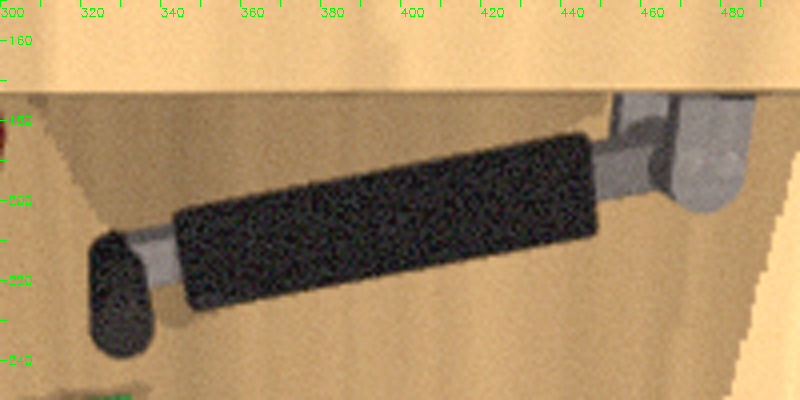

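```bash
cat >fit3.py <<'E'
from fit import *
print('=====')
w=load("wrist1")
print(tri((s,(435.3,140.5)),(t,(140,260))),tri((s,(435.3,140.5)),(t,(140,260)),(w,(331,231))),plane(w,(331,231),220))
ob+=[(w,(168,174),(-170,0,230))]
r=least_squares(f,[400,480,0.0]);print("riser",r.x,np.degrees(r.x[2]),r.fun.round(1));rp=r.x
for a in(8,10,12): print(Tf(rp,[50-115*np.cos(np.radians(a)),-22-115*np.sin(np.radians(a)),220]))
E
python3 fit3.py | sed -n '/====/,$p'
```

```text
=====
(array([462.72770751, 270.45889712, 218.77788189]), [np.float64(1.2), np.float64(1.2)]) (array([464.21589374, 269.9027232 , 219.67156404]), [np.float64(0.7), np.float64(2.4), np.float64(2.4)]) [466.62481557 270.20618968 220.        ]
riser [ 5.30444153e+02  3.08254335e+02 -7.08588303e-02] -4.059911918929763 [-1.6  0.6  1.5  0.9  0.2 -3.9 -1.3  0.5  0.8 -0.8 -1.7  0.3]
[[464.03289992 274.86753329 220.        ]]
[[464.37856617 270.86839086 220.        ]]
[[464.86358992 266.88374818 220.        ]]
```

```bash
python3 -m creep '{"translation":[[0,9,20],[0,0,30],[0,0,30],[0,0,25],[0,0,20],[0,0,9],[0,0,0],[0,0,0]],"rotation":[[0,0,0],[0,0,0],[0,0,0],[0,0,0],[0,0,0],[0,0,0],[0,0,0],[0,0,0]],"claw":[85,85,85,85,60,45,45,45]}'; python3 snap.py 2 wrist
```

```text
time: 3.35
tool_pos: [465.6, 270.1, 198.3]
tcp_rot: [179.9, -0.0, 86.3]
ft_force: [-1.3, 0.3, 0.5]
finger_gap: 44.8
```

View pics/wrist2.png

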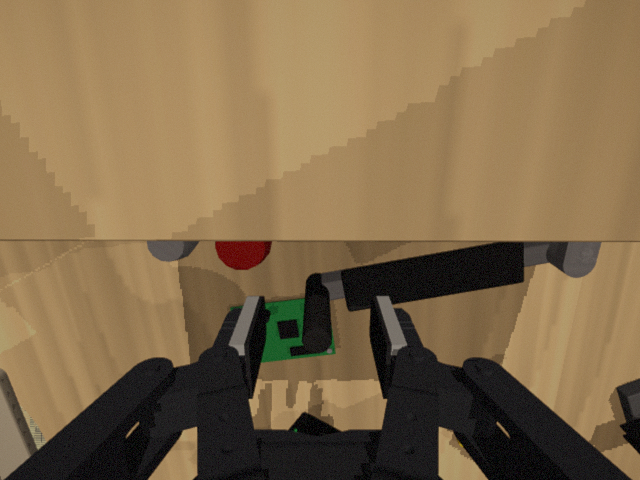

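The peg stands between the pads, its top at about (317,340), centred between the fingertips at about (250,310) and (388,310). I close on it.

```bash
python3 -m creep '{"translation":[[0,0,2],[0,0,0],[0,0,0],[0,0,0],[0,0,0],[0,0,0],[0,0,0]],"rotation":[[0,0,0],[0,0,0],[0,0,0],[0,0,0],[0,0,0],[0,0,0],[0,0,0]],"claw":[30,15,5,5,5,5,5]}' 30; python3 - <<'E'
import numpy as np
from h import *
from bench import *
s=sense();Rm=R.from_euler('xyz',s["tcp_rot"],degrees=True)
pin=np.array([578.7,282.8]);
p=s["tool_pos"][:2];v=p-pin;r=np.hypot(*v);a0=np.degrees(np.arctan2(v[1],v[0]));print(p,r,a0, s["finger_gap"])
ry=-4.06
# riser angle: theta=0 -> dir ry+180
th0=a0-(ry-180); print("theta",th0%360)
tgt=ry-90
prev=p
for k,a in enumerate(np.linspace(a0+360 if a0<-360 else a0, tgt if a0<0 else tgt+360,17)[1:]):
    q=pin+115*np.array([np.cos(np.radians(a)),np.sin(np.radians(a))]); d=Rm.inv().apply([*(q-prev),0]);print(k,q.round(1),d.round(1));prev=q
E
```

```text
time: 4.1
tool_pos: [465.2, 270.1, 196.0]
tcp_rot: [180.0, -0.0, 86.2]
ft_force: [-3.7, -0.0, 5.4]
finger_gap: 10.8
[465.2287957  270.10311396] 114.17935505537743 -173.61543349911156 10.76895214554744
theta 10.444566500888442
0 [466.  260.2] [-9.9  1.4 -0. ]
1 [468.3 250.5] [-9.5  3.  -0. ]
2 [471.6 241. ] [-9.2  3.8 -0. ]
3 [475.6 231.9] [-8.8  4.6 -0. ]
4 [480.4 223.1] [-8.4  5.4 -0. ]
5 [485.9 214.9] [-7.9  6.1 -0. ]
6 [492.2 207.1] [-7.4  6.7  0. ]
7 [499.  199.8] [-6.7  7.3  0. ]
8 [506.5 193.3] [-6.1  7.9  0. ]
9 [514.6 187.3] [-5.4  8.4  0. ]
10 [523.1 182.1] [-4.6  8.8  0. ]
11 [532.  177.7] [-3.8  9.2  0. ]
12 [541.3 174.1] [-3.   9.5  0. ]
13 [550.9 171.2] [-2.2  9.7  0. ]
14 [560.6 169.2] [-1.3  9.9  0. ]
15 [570.6 168.1] [-0.5 10.   0. ]
```

```bash
python3 -m creep '{"translation":[[-9.9,1.4,0],[-9.5,3,0],[-9.2,3.8,0],[-8.8,4.6,0],[0,0,0]],"rotation":[[0,0,0],[0,0,0],[0,0,0],[0,0,0],[0,0,0]],"claw":[5,5,5,5,5]}'
```

```text
time: 4.6
tool_pos: [476.7, 230.2, 195.9]
tcp_rot: [179.9, 0.0, 86.1]
ft_force: [3.3, 0.6, 6.1]
finger_gap: 10.6
```

```bash
python3 -m creep '{"translation":[[-8.4,5.4,0],[-7.9,6.1,0],[-7.4,6.7,0],[-6.7,7.3,0],[-6.1,7.9,0],[-5.4,8.4,0],[0,0,0]],"rotation":[[0,0,0],[0,0,0],[0,0,0],[0,0,0],[0,0,0],[0,0,0],[0,0,0]],"claw":[5,5,5,5,5,5,5]}'; python3 -m creep '{"translation":[[-4.6,8.8,0],[-3.8,9.2,0],[-3,9.5,0],[-2.2,9.7,0],[-1.3,9.9,0],[0,0,0]],"rotation":[[0,0,0],[0,0,0],[0,0,0],[0,0,0],[0,0,0],[0,0,0]],"claw":[5,5,5,5,5,5]}'
```

```text
time: 5.3
tool_pos: [514.5, 184.6, 195.7]
tcp_rot: [-179.9, 0.2, 86.1]
ft_force: [-4.9, -6.4, 11.6]
finger_gap: 10.6
time: 5.9
tool_pos: [561.0, 166.5, 195.4]
tcp_rot: [-180.0, 0.2, 86.1]
ft_force: [-1.2, -7.0, 8.1]
finger_gap: 10.9
```

```bash
python3 -m creep '{"translation":[[0,6,0],[0,4,0],[0,3,0],[0,2,0],[0,0,0]],"rotation":[[0,0,0],[0,0,0],[0,0,0],[0,0,0],[0,0,0]],"claw":[5,5,5,5,5]}'; python3 snap.py 3 wrist top scene
```

```text
time: 6.4
tool_pos: [571.7, 165.9, 195.0]
tcp_rot: [-179.5, 0.2, 86.2]
ft_force: [-21.5, -7.4, 18.3]
finger_gap: 10.7
```

View pics/wrist3.png

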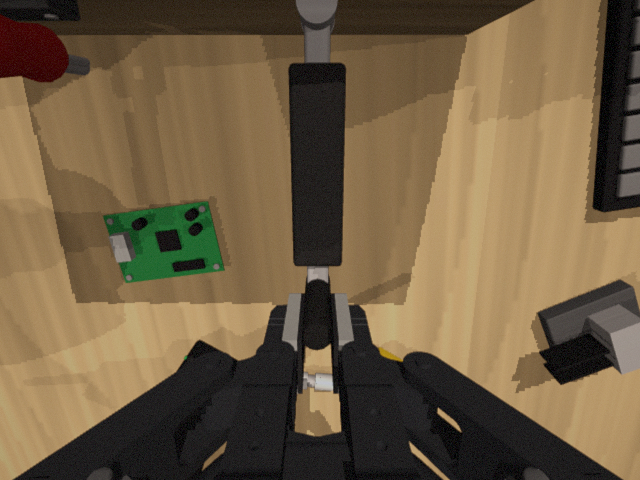

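Force is 21 N in -x with x held at 571.7, so the hook is against its stop. In the picture the arm runs straight from (317,10) to (317,310). I ease off the load and release.

```bash
python3 -m creep '{"translation":[[0,-3.5,0],[0,0,0],[0,0,0],[0,0,0],[0,0,0]],"rotation":[[0,0,0],[0,0,0],[0,0,0],[0,0,0],[0,0,0]],"claw":[5,25,40,40,40]}';python3 -m creep '{"translation":[[0,0,-10],[0,0,-30],[0,0,-40],[0,0,-40],[0,0,-40],[0,0,0]],"rotation":[[0,0,0],[0,0,0],[0,0,0],[0,0,0],[0,0,0],[0,0,0]],"claw":[40,40,40,40,40,70]}'; python3 snap.py 4 wrist top scene; python3 - <<'E'
from h import *
crop('wrist4',230,60,430,300,3,'w4.png')
E
```

```text
time: 7.05
tool_pos: [571.7, 168.4, 194.7]
tcp_rot: [-179.9, 0.0, 86.2]
ft_force: [0.1, 0.2, 0.0]
finger_gap: 40.1
time: 7.65
tool_pos: [574.0, 169.0, 364.2]
tcp_rot: [179.3, -0.2, 86.2]
ft_force: [0.1, 0.4, 0.7]
finger_gap: 52.7
```

View pics/wrist4.png

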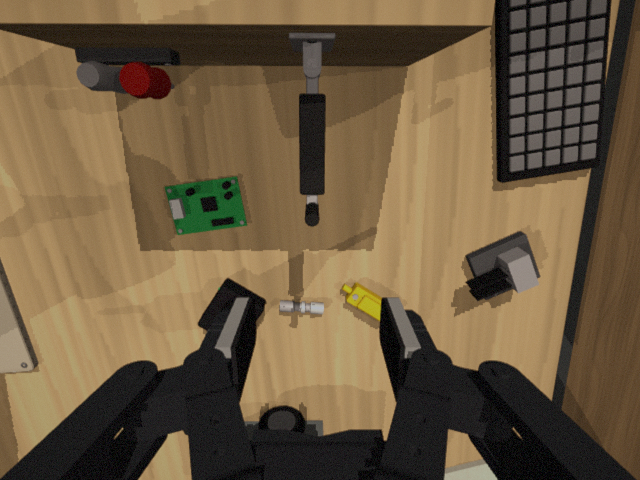

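View pics/w4.png

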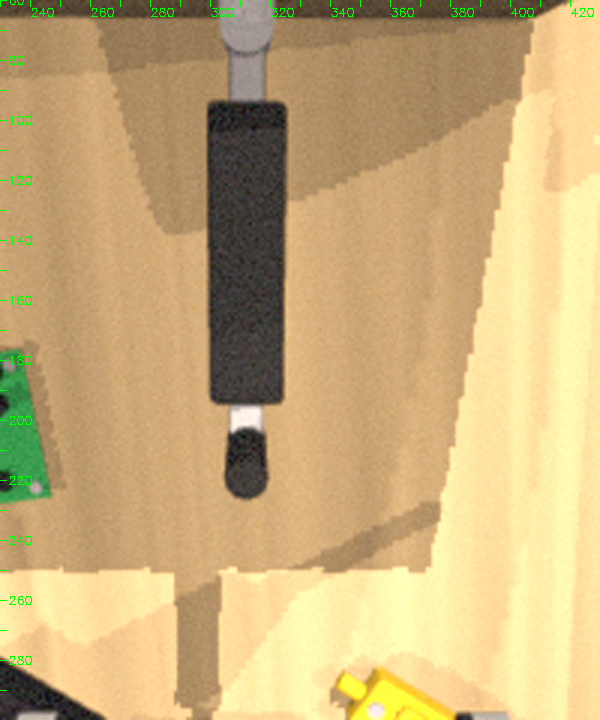

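View pics/scene4.png

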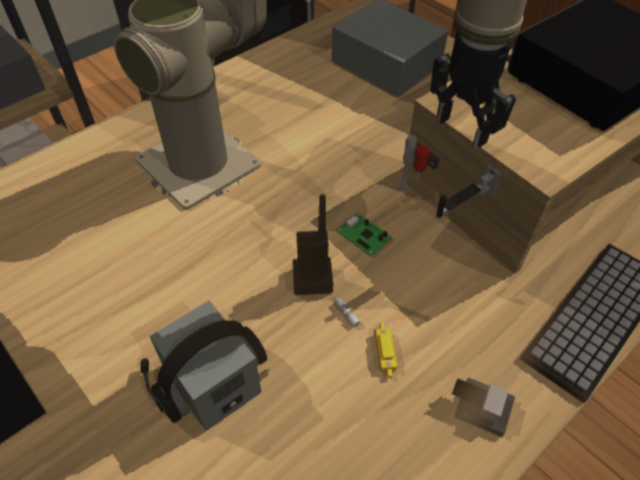

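Hook is square out: saddle centreline stays at column 312, rows 95–194, perpendicular to the panel edge. On to the headset.

```bash
python3 -m creep '{"translation":[[-42,-6.6,0],[-42,-6.6,0],[-42,-6.6,0],[-42,-6.6,0],[-42,-6.6,0],[-42,-6.6,0],[-42,-6.6,0],[-42,-6.6,0],[-42,-6.6,0],[-30,-6.6,0]],"rotation":[[0,0,0],[0,0,0],[0,0,0],[0,0,0],[0,0,0],[0,0,0],[0,0,0],[0,0,0],[0,0,0],[0,0,0]],"claw":[85,85,85,85,85,85,85,85,85,85]}'; python3 snap.py 5 wrist;  python3 go.py 480 -300 300 86
```

```text
time: 8.8
tool_pos: [477.6, -236.3, 353.1]
tcp_rot: [-179.8, -0.1, 86.1]
ft_force: [-0.5, -0.2, -0.2]
finger_gap: 85.2
t 8.85 tcp [ 476.4 -239.6  352.9] rot [-1.7975e+02  5.0000e-02  8.6010e+01] gap 85.0 F [-2.  -2.2 -0.5]
tool shift now [-60.    8.1  52.9]
rotvec [-0.0043  0.0009  0.0001] then shift in new axes [-60.    7.8  52.9]
```

View pics/wrist5.png

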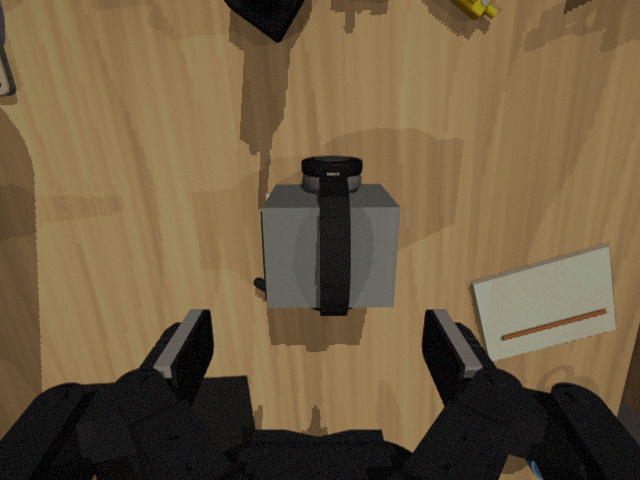

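The band runs from (333,175) to (333,312), almost exactly along the tool's x axis. The arm was still settling, so I take settled pictures at two places.

```bash
python3 -m creep '{"translation":[[0,0,0]],"rotation":[[0,0,0]],"claw":[85]}'; python3 snap.py 6 wrist; python3 -m creep '{"translation":[[-40,0,10],[-20,4,10],[0,0,0],[0,0,0]],"rotation":[[0,0,0],[0,0,0],[0,0,0],[0,0,0]],"claw":[85,85,85,85]}'; python3 snap.py 7 wrist
python3 - <<'E'
from h import *
crop('wrist6',240,140,430,330,3,'w6.png')
crop('wrist7',220,60,440,300,3,'w7.png') if 0 else crop('wrist7',220,60,440,260,3,'w7.png')
E
```

```text
time: 8.95
tool_pos: [477.9, -235.5, 353.2]
tcp_rot: [-179.8, -0.1, 86.0]
ft_force: [0.1, 0.1, 0.1]
finger_gap: 85.2
time: 9.4
tool_pos: [479.3, -293.1, 334.3]
tcp_rot: [-179.9, -0.1, 86.3]
ft_force: [0.4, 0.5, 0.2]
finger_gap: 84.9
```

View pics/w6.png

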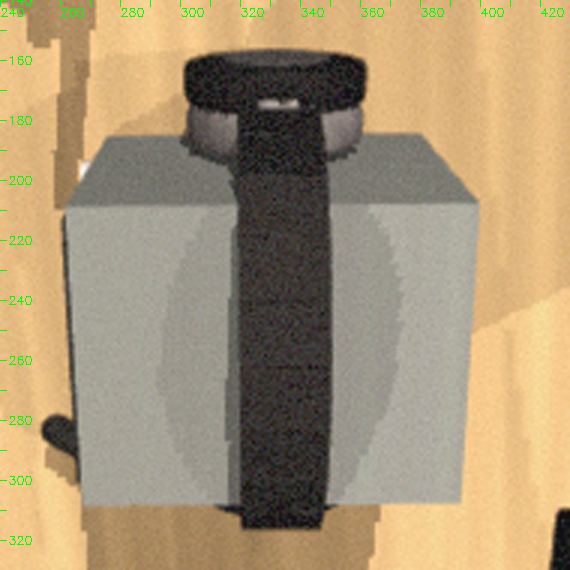

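View pics/wrist7.png

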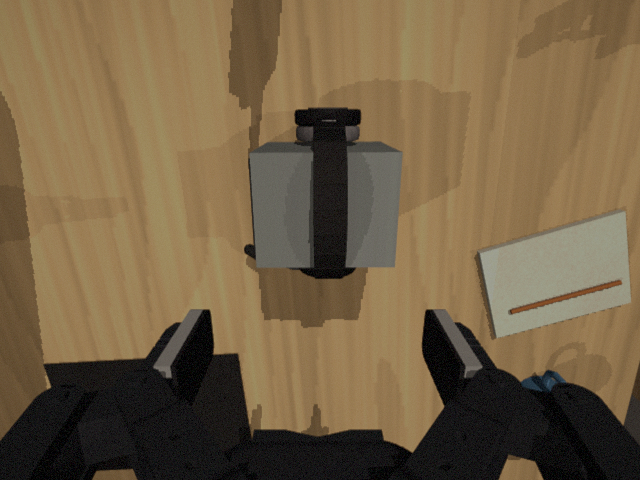

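View pics/w7.png

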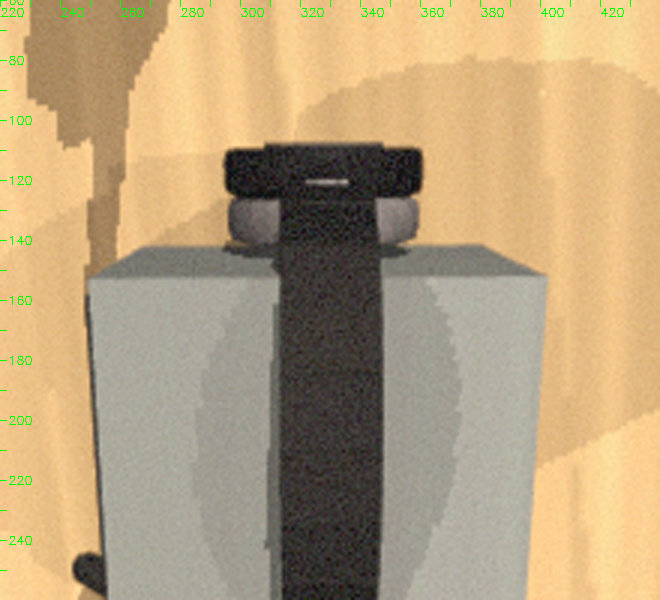

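```bash
cat > hs.py <<'E'
from h import *
from fit import Tf
a,b=load("wrist6"),load("wrist7");s,t=load("scene0"),load("top0")
print("=====")
c6=[(262.3,208.7),(399.3,207.3),(267.3,308.7),(394,307.3)];c7=[(249.3,152.7),(402.7,151.3),(256,267),(396,267)]
for u,v in zip(c6,c7): X=tri((a,u),(b,v)); print("spk corner",X[0].round(1),X[1],plane(a,u,132).round(1)[:2],plane(b,v,132).round(1)[:2])
L=np.array([(-70,57,132),(70,57,132),(-70,-57,132),(70,-57,132)])
def fs(p): return np.concatenate([(proj(a,Tf(p,L))-c6).ravel(),(proj(b,Tf(p,L))-c7).ravel()])
r=least_squares(fs,[480,-300,0]);print("speaker",r.x[:2],np.degrees(r.x[2]),r.fun.round(1))
ph=np.radians(np.linspace(20,160,600))
def arc(p,sx,rad=84): return Tf(p,np.c_[np.full(600,sx*15.),rad*np.cos(ph),rad*np.sin(ph)-76])
edges=[(a,r_,l_,rr) for r_,l_,rr in [(200,319.3,349.3),(250,320,350.3),(300,320.5,348.3)]]+[(b,r_,l_,rr) for r_,l_,rr in [(160,313.3,346.7),(200,313.3,346.7),(240,313.7,346.3)]]
def fh(p,tip=True):
    o=[]
    for d,row,l,rr in edges:
        for sx,col in((-1,l),(1,rr)):
            q=proj(d,arc(p,sx));k=np.argsort(q[:,1]);o.append(np.interp(row,q[k,1],q[k,0])-col)
    for d,col in((a,331.5),(b,327.5)): o.append(proj(d,Tf(p,(0,92,-105)))[0,0]-col)
    for d,uv in((a,(259.3,284.3)),(b,(249,250))): o.extend(proj(d,Tf(p,(-101,-78,-133)))[0]-uv)
    # cup outer top rim (+y): row
    for d,row in((a,157.5),(b,108)): o.append((proj(d,Tf(p,(0,97,-76)))[0,1]-row)*.5)
    return np.array(o)
if __name__=="__main__":
    r2=least_squares(fh,[480,-300,0,157]);print("headset",r2.x.round(2),np.degrees(r2.x[2]).round(2),r2.fun.round(1))
    r3=least_squares(lambda p:fh([*p,157]),[480,-300,0]);print("headset z157",r3.x,np.degrees(r3.x[2]),r3.fun.round(1))
    P=[*r3.x,157]
    for d,n in((s,"scene"),(t,"top")): print(n,"tip",proj(d,Tf(P,(-101,-78,-133))).round(1),"apex",proj(d,Tf(P,(0,0,8))).round(1),"rcup",proj(d,Tf(P,(0,95,-113))).round(1))
E
python3 hs.py | sed -n '/====/,$p'
```

```text
=====
spk corner [ 421.3 -242.6  133.2] [np.float64(0.4), np.float64(0.4)] [ 421.5 -242.9] [ 420.7 -242.8]
spk corner [ 559.7 -250.3  134. ] [np.float64(0.3), np.float64(0.3)] [ 559.8 -250.8] [ 560.5 -250.6]
spk corner [ 415.2 -352.7  139.9] [np.float64(0.1), np.float64(0.1)] [ 413.7 -357.1] [ 413.4 -356. ]
spk corner [ 554.8 -365.9  130.1] [np.float64(0.3), np.float64(0.3)] [ 554.1 -364.7] [ 554.8 -365.1]
speaker [ 487.32626812 -303.71284306] -3.3242605414008266 [-0.8 -0.1  0.7 -0.   0.3 -0.4 -0.2 -0.   0.  -0.  -0.   0.3  0.8  0.5
 -0.9 -0.3]
headset [ 4.9049e+02 -3.0463e+02 -6.0000e-02  1.5682e+02] -3.34 [-0.4 -0.4 -0.6  0.2 -0.6  0.9 -0.4  0.3 -0.3  0.9 -0.2  0.6 -0.1 -0.
 -0.5 -1.   0.5 -0.2  2.3 -0.5]
headset z157 [ 4.90488901e+02 -3.04574837e+02 -5.82047443e-02] -3.3348861977737747 [-0.4 -0.4 -0.6  0.2 -0.6  0.9 -0.4  0.3 -0.3  0.9 -0.2  0.6 -0.1 -0.
 -0.5 -1.   0.5 -0.2  2.2 -0.5]
scene tip [[143.3 363.6]] apex [[198.3 339.5]] rcup [[255. 344.]]
top tip [[473.7 299.6]] apex [[457.  242.4]] rcup [[395.9 248.8]]
```

Headset fits at (490.5, -304.6, 157), yaw -3.3°. This is consistent in both wrist places, and the mic tip and apex re-project onto the scene and top views to within a few pixels. I will grasp 34 mm to the boom side of the middle.

```bash
python3 go.py 488.5 -338.5 200 86.66
```

```text
t 9.45 tcp [ 479.5 -292.9  335.1] rot [-1.7997e+02 -6.0000e-02  8.6290e+01] gap 84.8 F [ 0.9  0.3 -0. ]
tool shift now [-45.  12. 135.]
rotvec [-0.0005 -0.001  -0.0064] then shift in new axes [-45.   11.6 135.1]
```

```bash
python3 -m creep '{"translation":[[-23,6,30],[-22,6,35],[0,0,35],[0,0,25],[0,0,10],[0,0,0]],"rotation":[[0,0,-0.006],[0,0,0],[0,0,0],[0,0,0],[0,0,0],[0,0,0]],"claw":[85,85,85,70,65,65]}'; python3 snap.py 8 wrist scene; python3 go.py 488.5 -338.5 137 86.66
```

```text
time: 10.05
tool_pos: [488.1, -338.5, 199.3]
tcp_rot: [-179.9, -0.1, 86.6]
ft_force: [0.1, 0.6, 0.8]
finger_gap: 65.0
t 10.15 tcp [ 489.3 -339.9  202.3] rot [1.7988e+02 8.0000e-02 8.6620e+01] gap 65.0 F [1.  0.2 0.4]
tool shift now [ 1.5 -1.  65.3]
rotvec [ 0.0021  0.0014 -0.0007] then shift in new axes [ 1.4 -0.9 65.3]
```

View pics/wrist8.png

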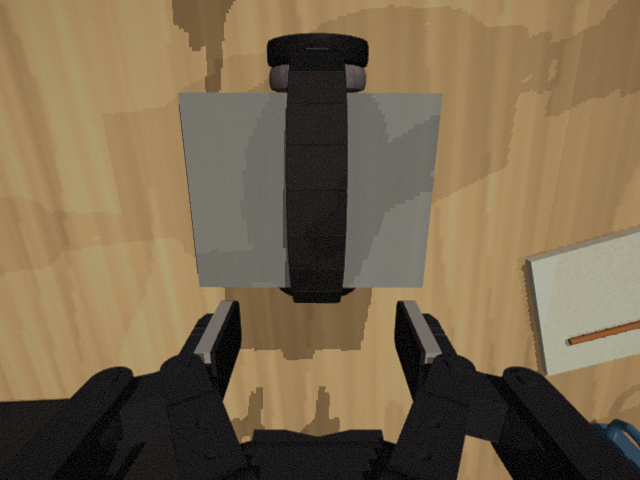

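View pics/scene8.png

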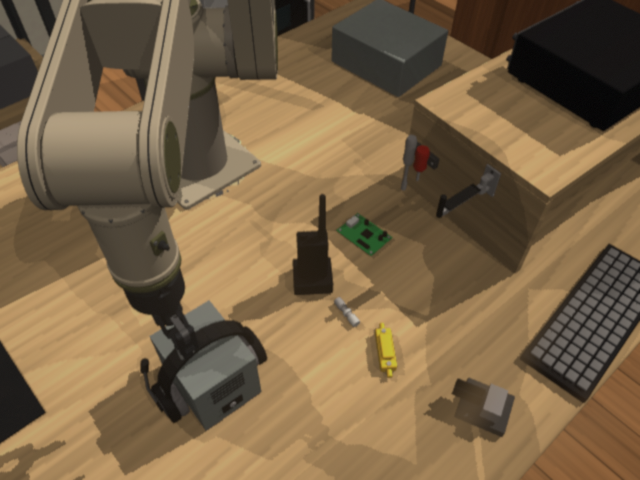

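The band is centred at column 316 between the finger tips (220 and 420), and its edges are parallel to the pads. I descend and grip.

```bash
python3 -m creep '{"translation":[[0.5,0,25],[0,0,20],[0,0,12],[0,0,5],[0,0,0],[0,0,0]],"rotation":[[0,0,0],[0,0,0],[0,0,0],[0,0,0],[0,0,0],[0,0,0]],"claw":[65,65,65,65,60,55]}'; python3 snap.py 9 wrist;python3 go.py 488.5 -338.5 137 86.66; 
```

```text
time: 10.75
tool_pos: [489.0, -340.1, 139.8]
tcp_rot: [179.9, 0.1, 86.6]
ft_force: [-0.2, -0.3, -0.8]
finger_gap: 55.0
t 10.8 tcp [ 489.1 -340.1  139.8] rot [1.799e+02 7.000e-02 8.656e+01] gap 55.1 F [-0.8 -0.7  0.4]
tool shift now [ 1.6 -0.7  2.8]
rotvec [ 0.0018  0.0013 -0.0017] then shift in new axes [ 1.6 -0.7  2.8]
```

View pics/wrist9.png

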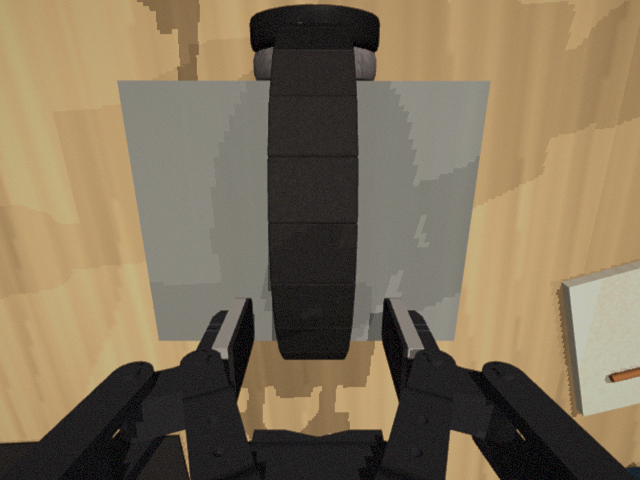

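```bash
python3 -m creep '{"translation":[[1.5,-1.3,2.5],[0,0,0],[0,0,0],[0,0,0],[0,0,0],[0,0,0],[0,0,0],[0,0,0]],"rotation":[[0,0,0],[0,0,0],[0,0,0],[0,0,0],[0,0,0],[0,0,0],[0,0,0],[0,0,0]],"claw":[50,42,34,25,20,20,20,20]}' 90; python3 go.py 488.5 -338.5 137 86.66; python3 snap.py 10 wrist
```

```text
time: 11.6
tool_pos: [487.2, -338.2, 136.1]
tcp_rot: [180.0, 0.0, 86.6]
ft_force: [-2.7, 1.3, 3.7]
finger_gap: 28.2
t 11.6 tcp [ 487.2 -338.2  136.1] rot [1.7999e+02 2.0000e-02 8.6560e+01] gap 28.2 F [-2.7  1.3  3.7]
tool shift now [-0.3  1.4 -0.9]
rotvec [ 0.0002  0.0003 -0.0018] then shift in new axes [-0.3  1.4 -0.9]
```

View pics/wrist10.png

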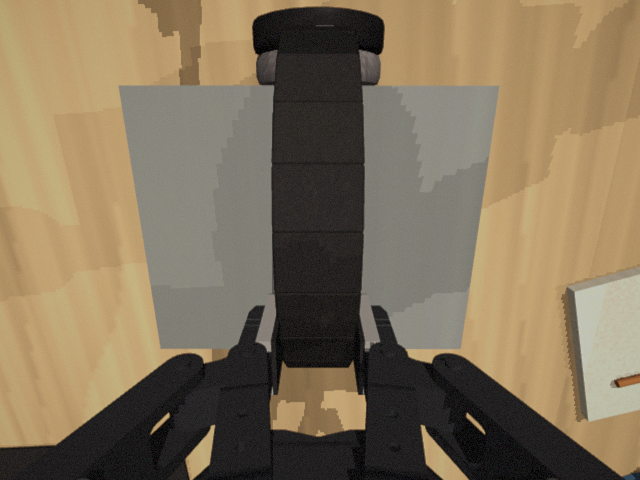

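Gripped: opening 28.2 against a 30 mm band. I lift slowly and check.

```bash
python3 -m creep '{"translation":[[0,0,-4],[0,0,-7],[0,0,-7],[0,0,-7],[0,0,-5],[0,0,0],[0,0,0]],"rotation":[[0,0,0],[0,0,0],[0,0,0],[0,0,0],[0,0,0],[0,0,0],[0,0,0]],"claw":[20,20,20,20,20,20,20]}'; python3 snap.py 11 wrist scene
```

```text
time: 12.35
tool_pos: [487.2, -338.1, 166.0]
tcp_rot: [180.0, 0.0, 86.6]
ft_force: [-0.7, 0.5, -3.1]
finger_gap: 28.2
```

View pics/wrist11.png

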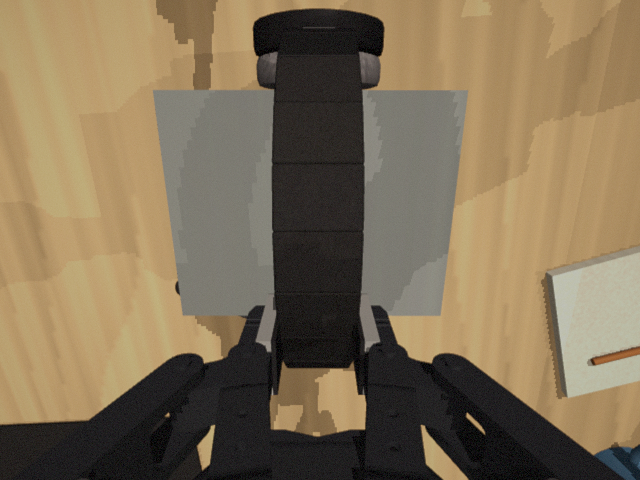

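View pics/scene11.png

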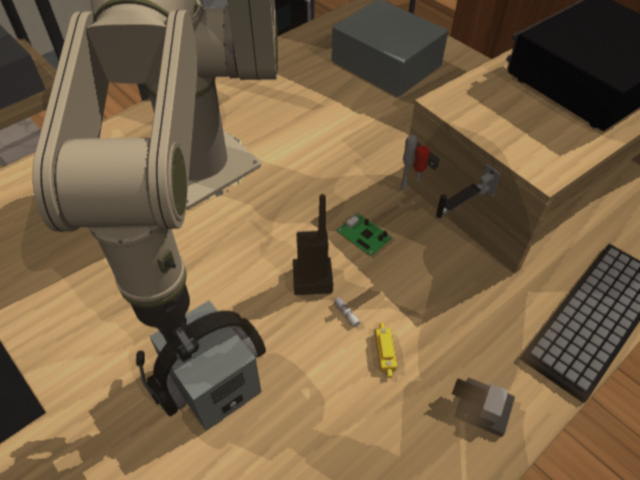

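No slip: the band looks the same in the wrist view as before the lift, and the load is about 3 N. I lift high enough that the cups pass above the antenna.

```bash
python3 -m creep '{"translation":[[0,0,-10],[0,0,-18],[0,0,-25],[0,0,-30],[0,0,-30],[0,0,-30],[0,0,-30],[0,0,-30],[0,0,-25],[0,0,-15]],"rotation":[[0,0,0],[0,0,0],[0,0,0],[0,0,0],[0,0,0],[0,0,0],[0,0,0],[0,0,0],[0,0,0],[0,0,0]],"claw":[20,20,20,20,20,20,20,20,20,20]}'; python3 -m creep '{"translation":[[0,0,-6],[0,0,0]],"rotation":[[0,0,0],[0,0,0]],"claw":[20,20]}'; python3 snap.py 12 wrist scene; python3 go.py 560 0 412 86.66
```

```text
time: 13.45
tool_pos: [487.3, -338.1, 412.4]
tcp_rot: [179.8, 0.1, 86.6]
ft_force: [-0.1, 0.8, -2.7]
finger_gap: 28.0
time: 13.65
tool_pos: [487.3, -338.1, 415.9]
tcp_rot: [179.9, 0.1, 86.6]
ft_force: [0.0, 0.1, -3.5]
finger_gap: 28.2
t 13.75 tcp [ 486.9 -337.9  413.7] rot [-1.7993e+02 -5.0000e-02  8.6560e+01] gap 27.9 F [-0.9  0.5 -3.2]
tool shift now [341.6  52.7   1.9]
rotvec [-0.0013 -0.0009 -0.0017] then shift in new axes [341.5  53.3   1.7]
```

View pics/wrist12.png

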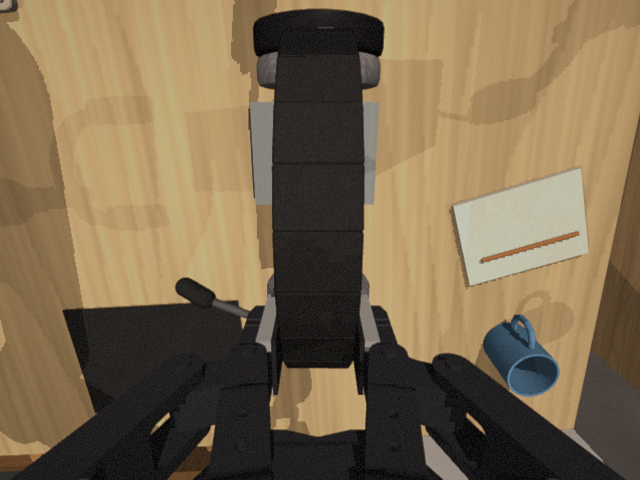

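View pics/scene12.png

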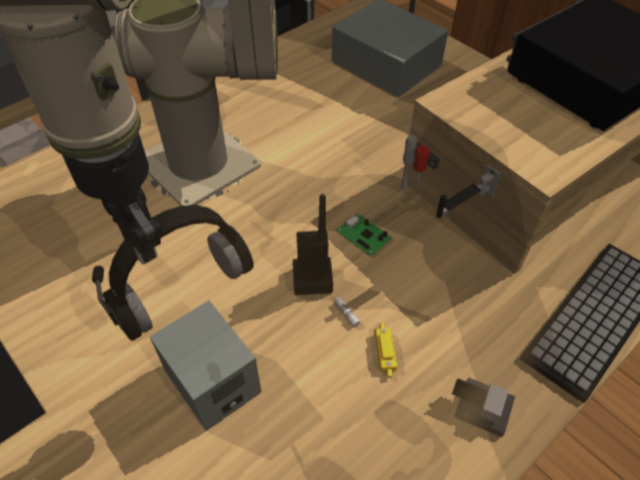

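The headset hangs level in the grip and the loudspeaker has not moved. Now across, over the handheld with the cups about 285 mm up, then turn.

```bash
python3 -m creep '{"translation":[[12,2,0],[22,4,0],[32,6,0],[36,6,0],[36,6,0],[36,6,0],[36,6,0],[36,6,0],[36,6,0],[36,6,0]],"rotation":[[0,0,0],[0,0,0],[0,0,0],[0,0,0],[0,0,0],[0,0,0],[0,0,0],[0,0,0],[0,0,0],[0,0,0]],"claw":[20,20,20,20,20,20,20,20,20,20]}'; python3 -m creep '{"translation":[[36,6,0],[36,6,0],[36,6,0],[34,6,0],[26,6,0],[18,4,0],[10,3,0],[4,0,0],[0,0,0]],"rotation":[[0,0,0],[0,0,0],[0,0,0],[0,0,0],[0,0,0],[0,0,0],[0,0,0],[0,0,0],[0,0,0]],"claw":[20,20,20,20,20,20,20,20,20]}'; python3 go.py 609 180 413 176
```

```text
time: 14.75
tool_pos: [559.6, -21.4, 413.7]
tcp_rot: [-179.9, -0.0, 86.6]
ft_force: [0.5, -0.7, -1.9]
finger_gap: 28.3
time: 15.65
tool_pos: [608.9, 173.3, 414.6]
tcp_rot: [-180.0, 0.0, 86.6]
ft_force: [-0.5, -0.3, -3.5]
finger_gap: 28.0
t 15.65 tcp [608.9 173.3 414.6] rot [-1.7997e+02  2.0000e-02  8.6550e+01] gap 28.0 F [-0.5 -0.3 -3.5]
tool shift now [ 6.7 -0.3  1.6]
rotvec [-7.0000e-04 -1.0000e-04 -1.5611e+00] then shift in new axes [0.4 6.6 1.6]
```

```bash
python3 -m creep '{"translation":[[0,0,0],[0,0,0],[0,0,0],[0,0,0],[0,0,0],[0,0,0],[0,0,0],[0,0,0],[0,0,0],[0,0,0]],"rotation":[[0,0,-0.08],[0,0,-0.12],[0,0,-0.14],[0,0,-0.14],[0,0,-0.14],[0,0,-0.14],[0,0,-0.14],[0,0,-0.14],[0,0,-0.14],[0,0,-0.14]],"claw":[20,20,20,20,20,20,20,20,20,20]}'; python3 -m creep '{"translation":[[0,0,0],[0,0,0],[0,0,0],[0,0,0]],"rotation":[[0,0,-0.13],[0,0,-0.111],[0,0,0],[0,0,0]],"claw":[20,20,20,20]}'; python3 snap.py 13 wrist scene top; python3 go.py 609 218 413 176
```

```text
time: 16.65
tool_pos: [609.1, 172.0, 415.3]
tcp_rot: [-180.0, 0.0, 162.4]
ft_force: [0.5, 0.3, -1.9]
finger_gap: 28.6
time: 17.05
tool_pos: [609.1, 172.6, 415.1]
tcp_rot: [-180.0, 0.0, 175.7]
ft_force: [0.3, 0.3, -3.1]
finger_gap: 28.2
t 17.2 tcp [609.  173.2 414.9] rot [1.8000e+02 1.0000e-02 1.7585e+02] gap 28.2 F [ 0.5 -0.2 -3.2]
tool shift now [ 3.3 44.7  1.9]
rotvec [ 0.      0.0001 -0.0025] then shift in new axes [ 3.2 44.7  1.9]
```

View pics/wrist13.png

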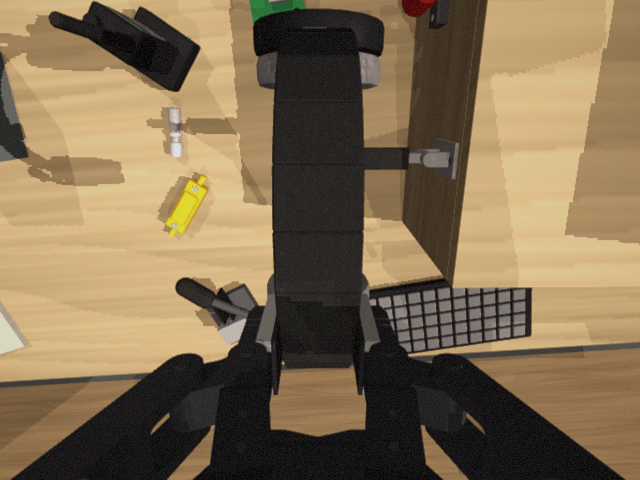

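View pics/scene13.png

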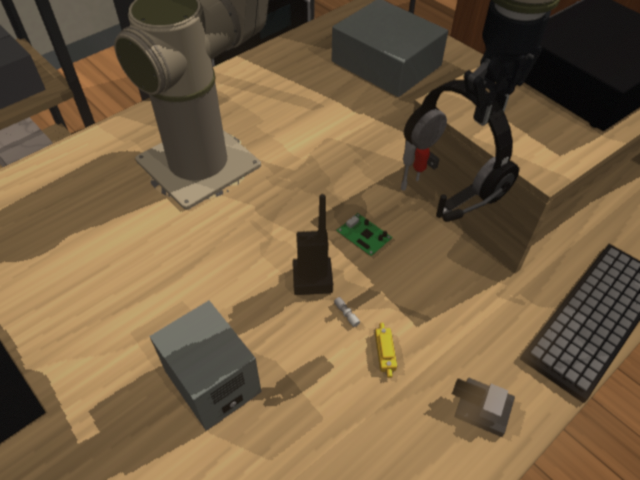

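The boom (tip at (180,285)) points left, away from the panel on the right. The hook arm passes under the band at row 158. I move over the seat and lower to about 60 mm above it.

```bash
python3 -m creep '{"translation":[[1,15,0],[1,18,0],[1,12,5],[0,0,15],[0,0,25],[0,0,30],[0,0,30],[0,0,30],[0,0,25],[0,0,15]],"rotation":[[0,0,-0.0025],[0,0,0],[0,0,0],[0,0,0],[0,0,0],[0,0,0],[0,0,0],[0,0,0],[0,0,0],[0,0,0]],"claw":[20,20,20,20,20,20,20,20,20,20]}'; python3 -m creep '{"translation":[[0,0,8],[0,0,0],[0,0,0]],"rotation":[[0,0,0],[0,0,0],[0,0,0]],"claw":[20,20,20]}'; python3 snap.py 14 wrist scene top; python3 go.py 609 218 225 176
```

```text
time: 18.2
tool_pos: [607.6, 219.6, 236.2]
tcp_rot: [-179.9, -0.2, 176.2]
ft_force: [-0.6, 0.3, -3.7]
finger_gap: 27.8
time: 18.5
tool_pos: [609.7, 219.1, 233.3]
tcp_rot: [180.0, 0.1, 176.2]
ft_force: [0.3, 0.0, -2.7]
finger_gap: 28.0
t 18.65 tcp [610.  218.9 233.7] rot [1.7995e+02 1.5000e-01 1.7614e+02] gap 28.1 F [ 0.5  0.2 -2.6]
tool shift now [ 0.9 -1.   8.7]
rotvec [0.0009 0.0027 0.0024] then shift in new axes [ 0.9 -1.   8.7]
```

View pics/wrist14.png

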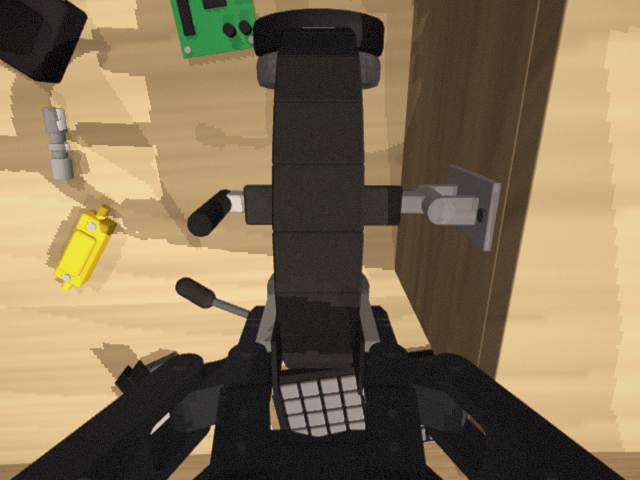

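View pics/scene14.png

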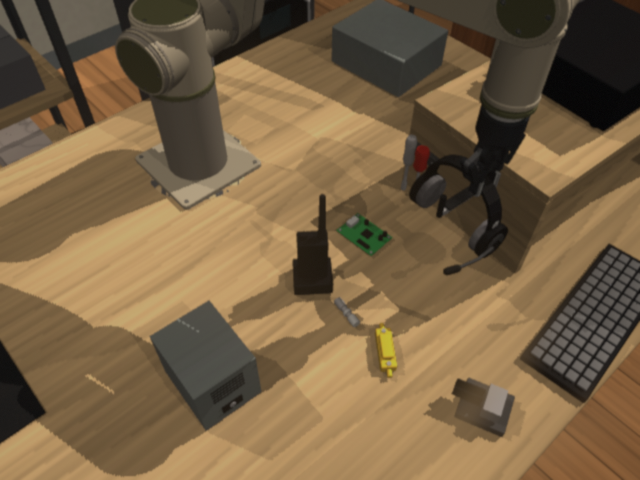

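View pics/top14.png

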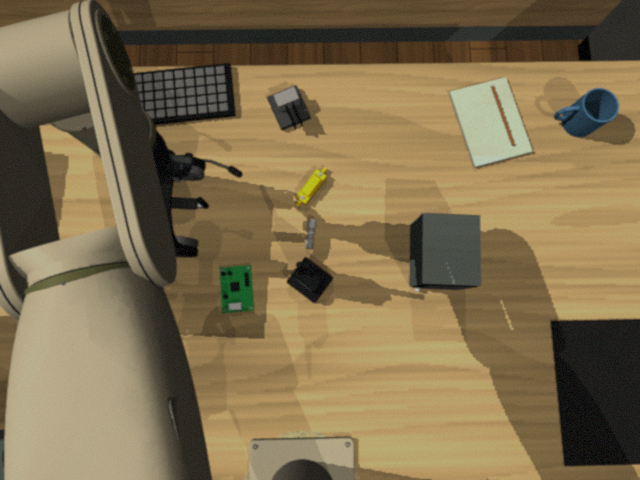

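```bash
python3 - <<'E' | sed -n '/====/,$p'
from h import *
from fit import Tf
print("====")
w=load("wrist14")
print("seat",plane(w,(323.5,205),185),"left end",plane(w,(246,204.5),185),"right end",plane(w,(401,205),185))
print("peg top",plane(w,(206,219),220))
E_=np.array(w["extrinsics"]);
# tool pose: use sensed values
tcp=np.array([610.,218.9,233.7]);yaw=np.radians(176.14);tx=np.array([np.cos(yaw),np.sin(yaw)])
print("cam in tool", np.array([[tx[0],tx[1],0],[tx[1],-tx[0],0],[0,0,-1]])@(E_[:3,3]-tcp))
o=tcp[:2]+34*tx
p=[o[0],o[1],yaw-np.pi/2,tcp[2]+20.9]
ph=np.radians(np.linspace(20,160,1401))
q=Tf(p,np.c_[0*ph,84*np.cos(ph),84*np.sin(ph)-76]);uv=proj(w,q)
k=np.argsort(uv[:,1])
for r in (55,101,163,231.5,293): print(r,"phi-90:",np.degrees(np.interp(r,uv[k,1],ph[k]))-90, "col",np.interp(r,uv[k,1],uv[k,0]))
for sx in(-15,15):
    e=proj(w,Tf(p,np.c_[0*ph+sx,84*np.cos(ph),84*np.sin(ph)-76]));k=np.argsort(e[:,1]);print([np.interp(r,e[k,1],e[k,0]).round(1) for r in(101,163,231)])
print("origin",p[:2],"cup top",proj(w,Tf(p,(0,97,-76))),"tip",proj(w,Tf(p,(-101,-78,-133))))
E
```

```text
====
seat [575.15657525 224.25429227 185.        ] left end [572.14917351 183.40470883 185.        ] right end [577.89437638 265.13908628 185.        ]
peg top [569.2462207  172.60699989 220.        ]
cam in tool [  82.70039894   -0.24678408 -142.00976488]
55 phi-90: -53.28737659769609 col 318.125033576699
101 phi-90: -37.803297222566286 col 318.1599014963675
163 phi-90: -22.858425445380902 col 318.1575026574213
231.5 phi-90: -7.857244265463137 col 318.1160619845607
293 phi-90: 7.276803862514797 col 318.0442367924474
[np.float64(272.9), np.float64(271.3), np.float64(271.7)]
[np.float64(363.4), np.float64(365.1), np.float64(364.5)]
origin [np.float64(576.0771283426882), np.float64(221.18883781023203)] cup top [[317.99913961  -0.79825545]] tip [[184.72390571 286.07133728]]
```

The band's segment joints come out symmetric (±7.5°, ±22.5°), which confirms the apex sits 34 mm from the grip. It is within about 1 mm of the saddle's centreline. The boom tip re-projects at (185,286), so there is no tilt. I lower it.

```bash
python3 -m creep '{"translation":[[0.9,1.5,6],[0,0,12],[0,0,14],[0,0,14],[0,0,8],[0,0,4],[0,0,0],[0,0,0]],"rotation":[[0,0,0.0025],[0,0,0],[0,0,0],[0,0,0],[0,0,0],[0,0,0],[0,0,0],[0,0,0]],"claw":[20,20,20,20,20,20,20,20]}'; python3 snap.py 15 wrist scene;  python3 go.py 608.5 220 165 176
```

```text
time: 19.45
tool_pos: [608.6, 220.3, 174.3]
tcp_rot: [180.0, 0.0, 176.0]
ft_force: [0.1, -0.3, -3.2]
finger_gap: 27.9
t 19.55 tcp [608.8 220.4 174.8] rot [1.7997e+02 8.0000e-02 1.7600e+02] gap 27.8 F [ 0.1 -0.  -3.1]
tool shift now [ 0.3 -0.4  9.8]
rotvec [ 0.0005  0.0014 -0.    ] then shift in new axes [ 0.3 -0.4  9.8]
```

View pics/wrist15.png

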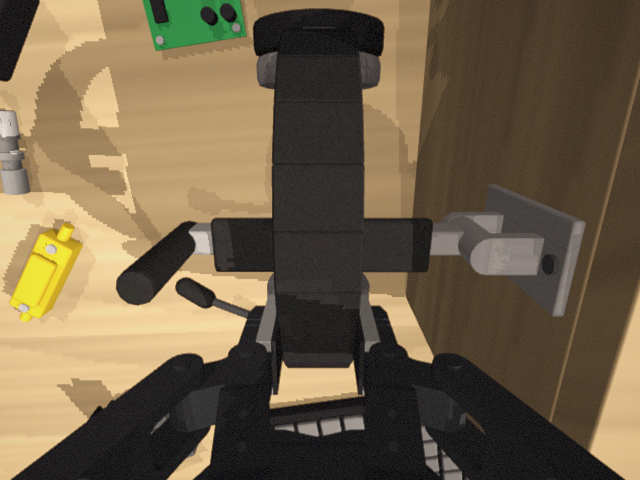

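The saddle is at rows 219–271 under the band (columns 272–364), with equal pad showing on both sides (213–272 and 364–432). Band underside is about 10 mm above it. I lower slowly to contact.

```bash
python3 -m creep '{"translation":[[0,0,4],[0,0,3],[0,0,1],[0,0,0],[0,0,0]],"rotation":[[0,0,0],[0,0,0],[0,0,0],[0,0,0],[0,0,0]],"claw":[20,20,20,20,20]}'; python3 -m creep '{"translation":[[0,0,1],[0,0,0],[0,0,0]],"rotation":[[0,0,0],[0,0,0],[0,0,0]],"claw":[20,20,20]}'
```

```text
time: 20.05
tool_pos: [608.3, 220.3, 165.7]
tcp_rot: [-180.0, -0.0, 176.0]
ft_force: [0.9, 0.9, -2.8]
finger_gap: 27.5
time: 20.35
tool_pos: [608.4, 220.3, 164.9]
tcp_rot: [180.0, 0.0, 176.0]
ft_force: [0.8, 0.5, -2.7]
finger_gap: 28.2
```

```bash
python3 -m creep '{"translation":[[0,0,1],[0,0,0],[0,0,0]],"rotation":[[0,0,0],[0,0,0],[0,0,0]],"claw":[20,20,20]}'; python3 -m creep '{"translation":[[0,0,1],[0,0,0],[0,0,0]],"rotation":[[0,0,0],[0,0,0],[0,0,0]],"claw":[20,20,20]}'
```

```text
time: 20.65
tool_pos: [608.5, 220.3, 164.4]
tcp_rot: [180.0, 0.0, 176.0]
ft_force: [-0.9, -1.0, 1.8]
finger_gap: 28.0
time: 20.95
tool_pos: [608.9, 220.4, 164.1]
tcp_rot: [180.0, 0.1, 176.0]
ft_force: [-2.3, -1.7, 6.3]
finger_gap: 27.7
```

Contact is clear: the load went from -3 N to +6 N, with z held at 164. I ease back slightly, take a look, then open.

```bash
python3 -m creep '{"translation":[[0,0,-0.8],[0,0,0],[0,0,0],[0,0,0]],"rotation":[[0,0,0],[0,0,0],[0,0,0],[0,0,0]],"claw":[20,20,20,20]}'; python3 snap.py 16 wrist scene
python3 -c "
from h import *
crop('scene16',390,120,560,290,4-1,'s16.png')"
```

```text
time: 21.35
tool_pos: [608.8, 220.4, 164.2]
tcp_rot: [180.0, 0.1, 176.0]
ft_force: [0.9, -0.6, 5.9]
finger_gap: 28.2
```

View pics/s16.png

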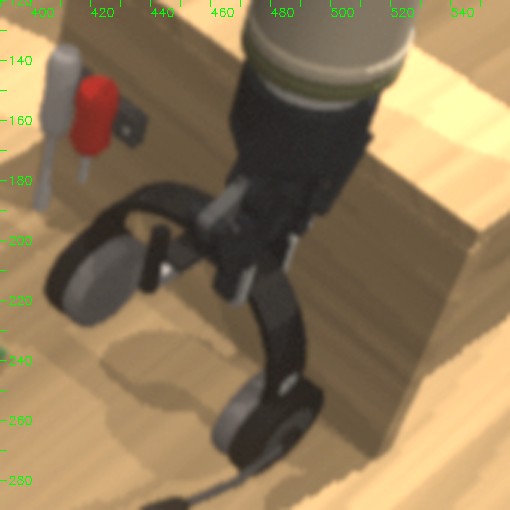

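View pics/wrist16.png

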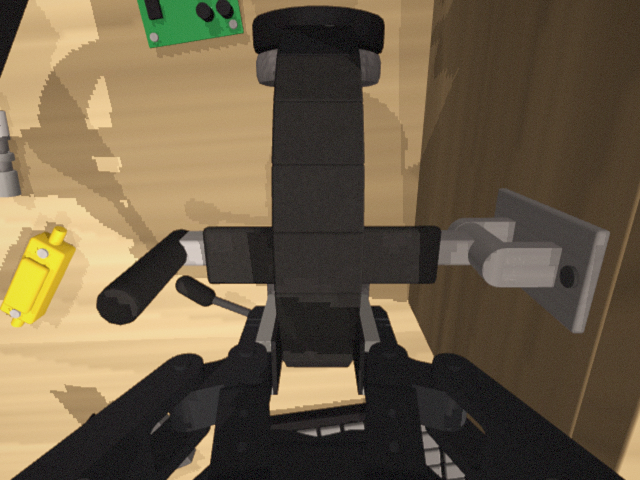

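The band rests on the saddle midway, the boom points away from the panel, and the arm is still square. I release.

```bash
python3 -m creep '{"translation":[[0,0,0],[0,0,0],[0,0,0],[0,0,0],[0,0,0],[0,0,0],[0,0,0]],"rotation":[[0,0,0],[0,0,0],[0,0,0],[0,0,0],[0,0,0],[0,0,0],[0,0,0]],"claw":[31,34,38,43,48,52,52]}' 20; python3 snap.py 17 wrist
```

```text
time: 22.15
tool_pos: [608.3, 220.3, 163.6]
tcp_rot: [-180.0, -0.0, 176.0]
ft_force: [-0.0, 0.2, 0.3]
finger_gap: 52.3
```

View pics/wrist17.png

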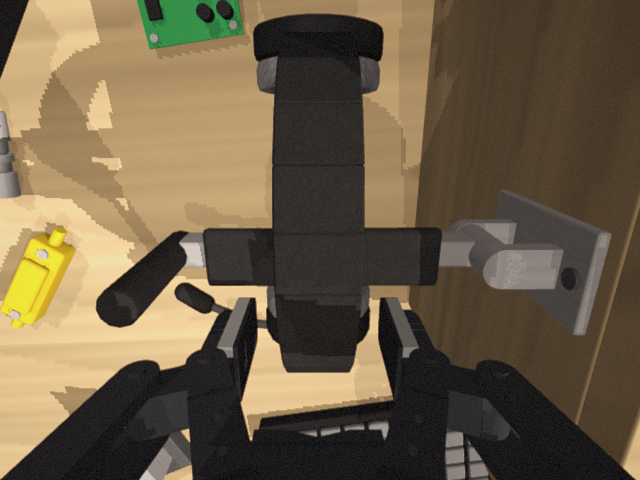

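Released. The headset settled slightly (cup from row 8 to row 14) and hangs on the saddle, clear of the pads. I withdraw straight up.

```bash
python3 -m creep '{"translation":[[0,0,-8],[0,0,-15],[0,0,-25],[0,0,-35],[0,0,-40],[0,0,-40],[0,0,-40],[0,0,-20],[0,0,0]],"rotation":[[0,0,0],[0,0,0],[0,0,0],[0,0,0],[0,0,0],[0,0,0],[0,0,0],[0,0,0],[0,0,0]],"claw":[52,52,52,52,52,52,52,52,52]}';python3 -m creep '{"translation":[[-20,0,-20],[-40,0,-20],[-40,0,0],[-30,0,0],[0,0,0]],"rotation":[[0,0,0],[0,0,0],[0,0,0],[0,0,0],[0,0,0]],"claw":[52,52,52,52,52]}'; python3 snap.py 18 wrist scene top
python3 -c "
from h import *
crop('scene18',390,120,560,290,3,'s18.png')
crop('top18',90,110,280,330,3,'t18.png')"
```

```text
time: 23.1
tool_pos: [609.4, 220.6, 393.8]
tcp_rot: [179.8, 0.5, 176.0]
ft_force: [-0.2, -1.0, 0.4]
finger_gap: 52.1
time: 23.6
tool_pos: [739.6, 210.2, 416.6]
tcp_rot: [-179.8, -0.5, 175.9]
ft_force: [0.6, 0.4, -3.0]
finger_gap: 51.9
```

View pics/scene18.png

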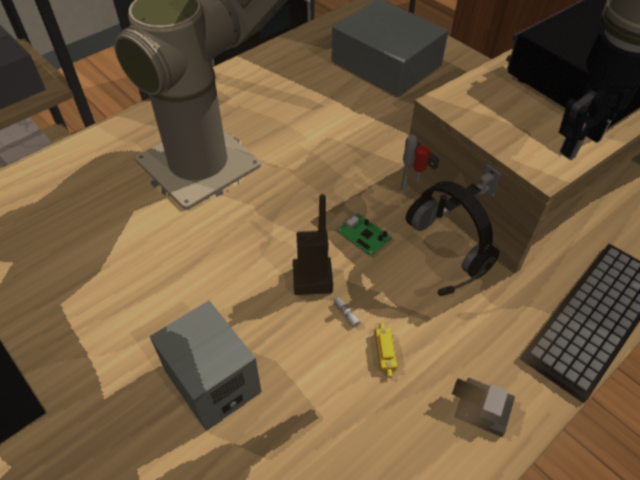

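View pics/s18.png

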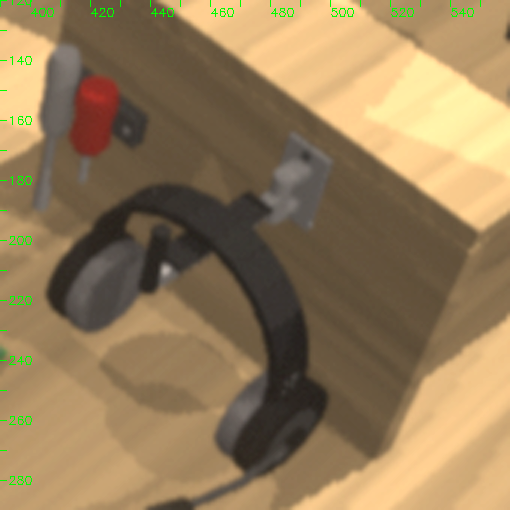

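View pics/wrist18.png

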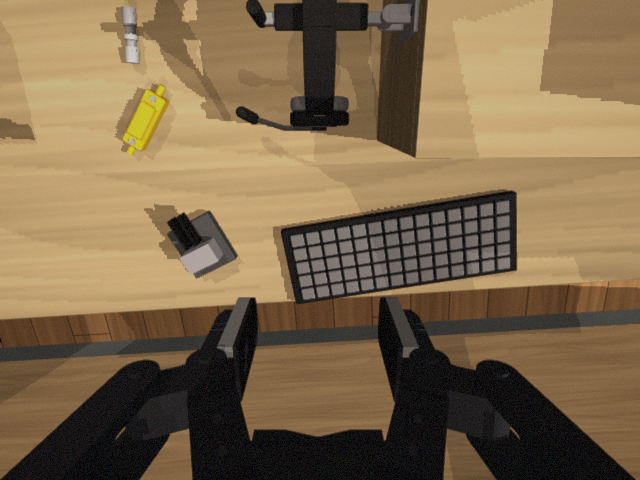

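View pics/t18.png

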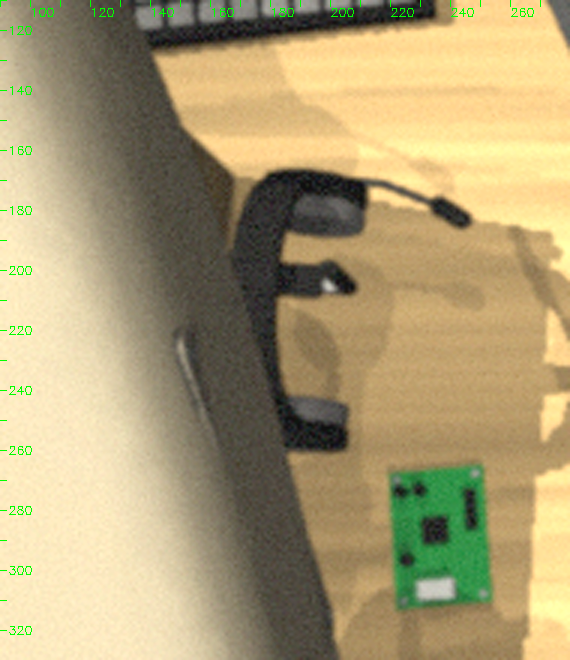

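Headset hangs on the hook between panel and peg, boom away. I check its level numerically against the images, and the hook's angle.

```bash
python3 -m creep '{"translation":[[0,0,0],[0,0,0],[0,0,0]],"rotation":[[0,0,0],[0,0,0],[0,0,0]],"claw":[52,52,52]}'; python3 snap.py 19 wrist scene; python3 - <<'E' | sed -n '/====/,$p'
from h import *
s=load("scene19");w=load("wrist19")
print("====")
crop('scene19',400,160,520,310,4,'s19.png');crop('wrist19',220,0,440,140,3,'w19.png')
for roll in(-4,0,4):
    M=R.from_euler('xyz',[roll,0,85.94],degrees=True);o=np.array([575,222,185.8])
    pts=[o+M.apply(v) for v in [(-101,-78,-133),(0,95,-113),(0,-98,-113),(0,0,8),(0,61,-113)]]
    print(roll,"scene",proj(s,pts).round(1).tolist(),"wrist",proj(w,pts).round(1).tolist())
E
```

```text
time: 24.05
tool_pos: [735.2, 211.6, 428.5]
tcp_rot: [180.0, 0.2, 176.0]
ft_force: [0.7, 0.1, 0.3]
finger_gap: 51.9
====
-4 scene [[443.5, 294.1], [418.8, 212.0], [490.0, 267.3], [461.0, 193.5], [430.4, 221.0]] wrist [[240.2, 116.6], [317.2, -43.1], [317.0, 132.3], [317.0, 16.5], [317.2, -9.3]]
0 scene [[439.5, 292.7], [416.5, 207.6], [486.2, 267.0], [461.3, 193.7], [428.0, 217.4]] wrist [[240.6, 109.3], [317.2, -53.9], [317.0, 125.8], [317.0, 17.2], [317.2, -18.4]]
4 scene [[435.5, 290.9], [414.4, 203.2], [482.2, 266.3], [461.5, 193.9], [425.7, 213.7]] wrist [[240.9, 101.7], [317.2, -64.9], [317.0, 119.1], [317.0, 17.9], [317.2, -27.7]]
```

View pics/s19.png

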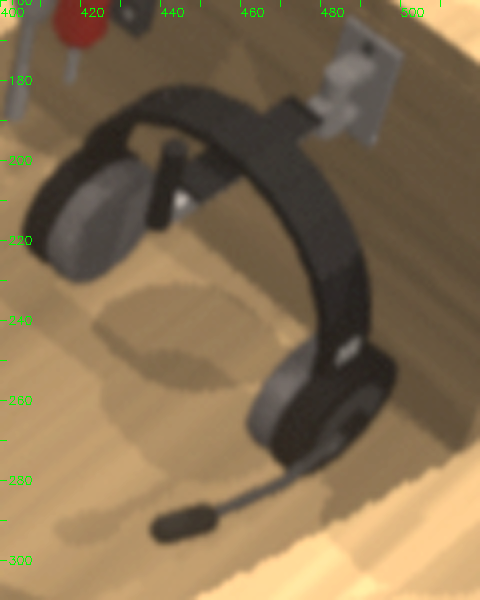

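View pics/w19.png

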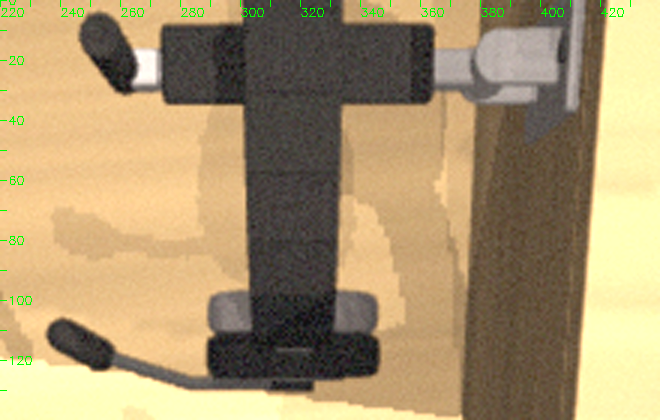

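Level within about 1°: the boom tip is at wrist (241,111) against (240.6,109.3) predicted for level. The hook is square and the other items are where they were. I hand in.

```bash
python3 - <<'E'
from bench import *
print(hand_in())
E
```

```text
the job is handed in; nothing more can be done
None
```

I swung the hook out to its stop first. I then lifted the headset off the loudspeaker and hung it by the middle of its band on the saddle. It hangs between panel and peg, with the boom pointing away from the panel, and I handed in at about 24 s of the 72 s allowed.

- **Hook:** it started about 10° out rather than fully folded. At the stop I felt about 21 N against the tool. In the last pictures the arm stands square to the panel.
- **Headset:** the force reading went from -3 N to +6 N as the band touched down, and I let go after that. It settled very slightly on release. The boom tip in the final wrist picture is within about 2 pixels of where a level headset would put it, so the tilt is about 1°.
- **Other items:** the loudspeaker, handheld radio, adapter, fuse holder and board look unmoved in the final scene picture. The gripper is open and well clear.
- **Disagreement:** the wrist camera put the seat about 3 mm further out from the robot's midline (in y) than the fit to the riser's corners. I placed the band between the two; the difference lies along the saddle, where there is ample room.

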